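# Hook the dropped nut out from under the brazing grate

## Robot

A 7-joint arm with a two-finger parallel gripper is mounted at the origin on the work surface. World frame = base frame: x ahead of the robot, y to its left, z up, the work surface at z = 0. Lengths are in m, angles in rad, forces in N, time in s.
With the tool pointing down it reaches from about 0.425 to 0.875 m from the base axis. Payload 4.7 kg.
Tool frame: the origin (TCP) lies midway between the tips of the shut fingers; the grasp point (between the pads) lies 19 mm behind it; x points along the fingers, y is the direction in which the jaws open and shut, and the axes are right-handed (so a half turn about x gives the same grasp; the last joint's range is limited). The gripper opens to 87 mm and grips with 3 to 60 N. Pads are 19 mm wide; open, the fingers measure 117 mm over their backs; the gripper's body (75 mm by 190 mm) begins 51 mm behind the grasp point.
Start: joints at [1.117, 0.321, -0.07, 1.45, 0.023, 1.371, -0.057], TCP at [0.293, -0.58, 0.223] pointing down, gripper open.
Joint ranges: [-2.86, 2.86], [-0.3, 2.09], [-1.38, 1.24], [0.06, 2.45], [-1.56, 4.7], [0.09, 2.05], [-2.69, 2.69]. Speed limits (rad/s): [2.57, 2.57, 3.14, 3.14, 3.14, 3.14, 3.14].

## Interface

Orientations are given as a rotation vector (axis times angle).
In Python, from bench import ctrl gives the robot as it stands. The module is installed in compiled form; this text tells all that it offers.
- The arm moves only by the shell command python3 -m jog 'ROWS' [FORCE]. ROWS is JSON, a list of rows, each an object with "rot": the turn, a rotation vector about the tool's x, y, z in units of 5 degrees (1.0 is 5 degrees), a list of three; "travel": the shift along the tool's x, y, z in units of 0.3 m (1.0 is 0.3 m), a list of three; "jaw": the closure, from -1 (fully open) to 1 (shut), so that 0 is half open. In form: [{"rot": [ax, ay, az], "travel": [tx, ty, tz], "jaw": jaw}, ...]. A call has 1 to 8 rows; each row shifts and turns the commanded pose from where the row before left it, along the tool's axes as they then stand; what a row does not reach is not made up. A row lasts 1/10 s, in which the tool goes at most 50 mm and 8.59 degrees, less where a joint would pass 70% of its speed; a pose out of reach is approached as far as the arm can. A call with a number of a shift or a turn outside -1 to 1 is refused whole. A call with a gripper value outside its range is refused whole. The fingers move at their own pace and stop on an object; FORCE is the grip in N (left out, the last holds). Time passes only in rows, so rows that do not move let the fingers close. It gives the time, the measured TCP pose, the force and the opening at its end, in the units of the state.
- ctrl.get_state(): the state, without advancing time (a new reading comes with each control period).
- ctrl.get_image(name): name is "side" or "top" or "wrist"; returns the picture (420x560x3 uint8, red, green, blue); there is no depth.
- ctrl.camera_model(name): a dict with "mtx" (3x3 intrinsics, pixels), "extrinsics" (4x4, takes a point from world to camera coordinates); the wrist camera has in their place "hand_eye" (4x4, takes a point from camera to tool coordinates, whose origin is the TCP and whose axes are the tool frame's). Camera axes: x right, y up, looking along -z (the intrinsics and any distortion apply to the point x, -y, -z); pixel columns grow to the right and rows downward; lengths in m; the calibration is good to about 2 mm. A picture is of the moment at which its call begins: read the wrist's pose just before it. camera_model takes no time and is no camera call.
- ctrl.close_job(): hands the job in, once; it reports no verdict.
The state is a dict: "time": time; "joint_positions": joint angles; "qd": joint speeds; "joint_torque": joint torques, N m; "position": TCP position; "tool_rot": TCP orientation; "ft_force": force on the tool from outside, world axes, zero at the start; "torque": the same for the moment, N m; "grip_width": opening from 0.0 (shut) to 1.0 (fully open).
Only numpy, scipy, OpenCV 4.12 (cv2) and the standard library are available. Lean on these libraries where they do the work, as an engineer would, in place of code of your own. Each camera call takes 0.05 s, during which the arm holds its last target.

## Task

The loose brass nut has rolled under the brazing grate, where no hand can get at it. Take the drag hook by its handle, draw the nut out in front of the grate with it, lay the hook down flat on the open bench in front of the grate, then pick the nut up and set it down flat in the blue tray that holds the other brass nut, without dropping it. Leave the flux tin, the piece of firebrick, the copper tee on top of the grate and the copper elbow as they are.

Things in the scene. Friction and masses are not known exactly. Their poses are not given: they have to be found in the camera images.
- hook: Drag hook lying flat. Wooden handle 100 (x) x 22 x 26 high, origin at the centre of its underside, z up; ferrule to x=62, then an 8 dia steel bar along +x, cranked down: from x=85 its axis is 4 up, at y=0, to x=290. There it bends left: cross arm (290,0) to (290,60), return tip back to (278,60). J open towards the handle, 52 clear inside. 180 g, balances about 60 ahead of origin.
- nut: Loose brass compression nut to be fetched: hexagon 32 across flats (37 over corners), 18 high, with a round neck 27 dia x 5 on top, 23 high in all. Lies flat on the bench, about 80 g. Origin at the centre of its underside, z up; its six flats face 0, 60, 120... degrees from local x.
- nut_mid (a point): Centre of the loose nut, 11.5 above its underside.
- grate: Fixed dark steel brazing grate, 240 deep (x), 350 wide (y), 105 high, 85 clear beneath. Origin on the bench under its centre. Local +x points inward: front edge at x=-120, 'in front' is below that. 8 bars across its top, too close for fingers. Legs 20 square at x=-100 and 108, y=-165 and 165. A firebrick on its rear (x 51 to 115) reaches 169 high.
- tin: Flux tin, 56 dia x 45 high, white with a green lid, under the grate near its front edge, left or right of the way out. Origin at the centre of its underside. Leave alone.
- brick: Broken piece of cream firebrick, 75 (x) x 60 (y) x 50 high, under the grate near its front edge, on the side opposite the tin. Origin at the centre of its underside. Leave alone.
- job: Brazed copper tee, tube 180 long (y) with a 50 branch to -x, lying loose on the brick on top of the grate, up to 190 above the bench. Origin under the joint. Leave alone.
- tray_nuts: Fixed blue open tray 140 (x) x 110 (y) x 34 high outside, walls and floor 3 thick, which holds the other brass nut: the loose nut belongs here. Origin at the centre of its underside.
- tray_elbows: Fixed blue tray of the same size that holds the copper elbow. The two trays may swap places. Origin at the centre of its underside.
- mate_nut: The other brass nut, the same as the loose one, lying flat in its tray; origin at the centre of its underside. It stays in the tray.
- elbow: Copper tube elbow, 25 thick, legs 32 along local +x and +y from the origin below its corner, lying in its tray. Not to be disturbed.
- hook_pocket (a point): Point on the hook at (286, 30, 4) of its frame: middle of the cross arm's inner face, which bears on what is dragged.
Not all that is in view belongs to the job. Leave any purple look-alike of the tray_nuts alone.

How it is judged:
By the outcome, as a careful person would: the job done as asked, in the order asked, and still so for the second after the job is handed in, with the robot touching nothing.
It also fails if it takes over 70 s, if anything falls off the work surface, if the arm or the gripper's body presses on something with over 40 N, if the wrist force passes 120 N, or if a joint passes its speed limit or range.

## Working session

There is one attempt and no reset: what is moved stays moved. The work goes in short steps, Python scripts to look and compute and a shell command to move; the robot and the scene stay as the last step left them, time stands still between calls to the robot, and variables do not carry over. Pictures are saved under pics/ and viewed, and the job is handed in when it is done.

```bash
mkdir -p pics; ls
python3 - <<'E'
from bench import ctrl
import cv2,numpy as np
s=ctrl.get_state()
for k,v in s.items(): print(k,np.round(v,3))
for n in ("side","top","wrist"):
    im=ctrl.get_image(n); cv2.imwrite(f"pics/{n}0.png",im[:,:,::-1])
    m=ctrl.camera_model(n)
    for k,v in m.items(): print(n,k,np.round(v,4).tolist() if not isinstance(v,str) else v)
E
```

```text
pics
time 0.0
joint_positions [ 1.117  0.322 -0.07   1.452  0.023  1.371 -0.057]
qd [ 0.001 -0.001  0.001 -0.001 -0.001 -0.     0.   ]
joint_torque [ 0.0000e+00 -4.9129e+01 -4.0400e-01 -3.1252e+01 -6.4000e-02  4.4000e-02
  0.0000e+00]
position [ 0.293 -0.58   0.221]
tool_rot [ 1.961  0.469 -1.962]
ft_force [ 0.456 -0.763  0.584]
torque [ 0.024  0.016 -0.041]
grip_width 1.002
side mtx [[501.4477, 0.0, 289.0596], [0.0, 501.4477, 215.9966], [0.0, 0.0, 1.0]]
side extrinsics [[0.9922, -0.1237, 0.0151, -0.5673], [0.0786, 0.7153, 0.6944, -0.0809], [-0.0967, -0.6878, 0.7195, -1.4307], [0.0, 0.0, 0.0, 1.0]]
top mtx [[469.8263, 0.0, 277.7688], [0.0, 469.8263, 209.55], [0.0, 0.0, 1.0]]
top extrinsics [[0.0061, -1.0, -0.0015, -0.0646], [0.9929, 0.0059, 0.1188, -0.584], [-0.1188, -0.0022, 0.9929, -1.2685], [0.0, 0.0, 0.0, 1.0]]
wrist mtx [[329.8519, 0.0, 280.1611], [0.0, 329.8519, 210.3153], [0.0, 0.0, 1.0]]
wrist hand_eye [[-0.0009, 0.2467, -0.9691, -0.1624], [1.0, -0.0006, -0.0011, 0.0002], [-0.0008, -0.9691, -0.2467, -0.067], [0.0, 0.0, 0.0, 1.0]]
```

View pics/side0.png

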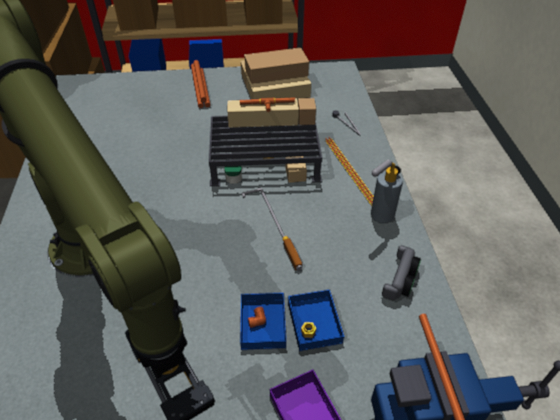

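View pics/top0.png

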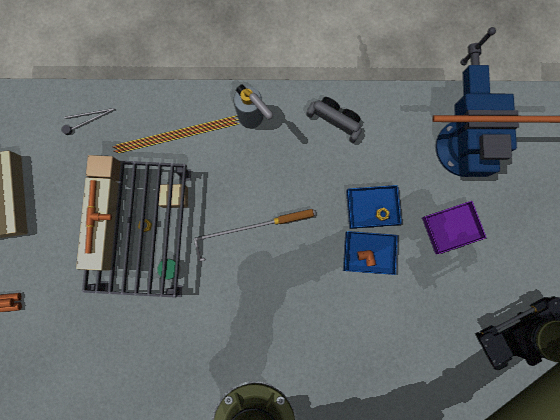

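View pics/wrist0.png

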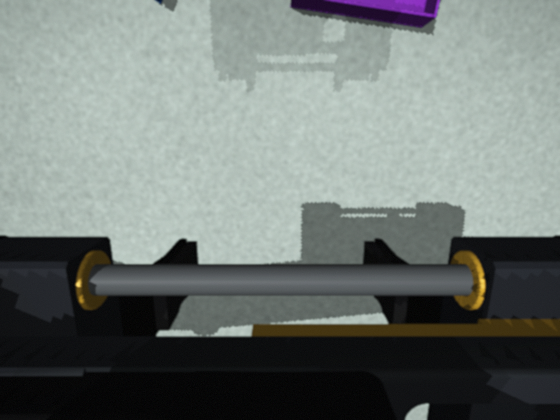

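Side view: the hook handle is at (291,252), grate at (265,145), trays at (262,320) and (315,320), purple tray at (305,400). Top view: a brass spot shows through the bars at (147,225), and the tin (green, 168,268) and brick (172,195) flank the way out. The hook's J is at (200,250).

```bash
cat > h.py <<'E'
from bench import ctrl
import cv2,numpy as np
from scipy.spatial.transform import Rotation as R
def cam(n,st=None):
    m=ctrl.camera_model(n); K=np.array(m["mtx"])
    if n=="wrist":
        T=np.eye(4);T[:3,:3]=R.from_rotvec(st["tool_rot"]).as_matrix();T[:3,3]=st["position"]
        E=np.linalg.inv(T@np.array(m["hand_eye"]))
    else: E=np.array(m["extrinsics"])
    return K,E
def ray(n,u,v,st=None):
    K,E=cam(n,st); d=np.linalg.inv(K)@[u,v,1]; d=np.array([d[0],-d[1],-d[2]])
    Ei=np.linalg.inv(E); return Ei[:3,3],Ei[:3,:3]@d
def onz(n,u,v,z,st=None):
    o,d=ray(n,u,v,st); return o+d*(z-o[2])/d[2]
def proj(n,p,st=None):
    K,E=cam(n,st); c=E[:3,:3]@np.array(p)+E[:3,3]; q=K@[c[0],-c[1],-c[2]]; return q[:2]/q[2]
def two(n1,p1,n2,p2):
    o1,d1=ray(n1,*p1);o2,d2=ray(n2,*p2)
    t=np.linalg.lstsq(np.c_[d1,-d2],o2-o1,rcond=None)[0]
    a=o1+d1*t[0];b=o2+d2*t[1]; return (a+b)/2,np.linalg.norm(a-b)
def state(): return ctrl.get_state()
def crop(src,dst,x0,y0,x1,y1,f):
    im=cv2.imread(src)[y0:y1,x0:x1]; cv2.imwrite(dst,cv2.resize(im,None,fx=f,fy=f,interpolation=cv2.INTER_CUBIC))
E
python3 - <<'E'
from h import *
crop("pics/top0.png","pics/topA.png",70,140,210,305,3.6)
crop("pics/top0.png","pics/topB.png",190,170,410,285,3.6)
crop("pics/side0.png","pics/sideA.png",190,80,350,280,3)
E
```

```text
(no output)
```

View pics/topA.png

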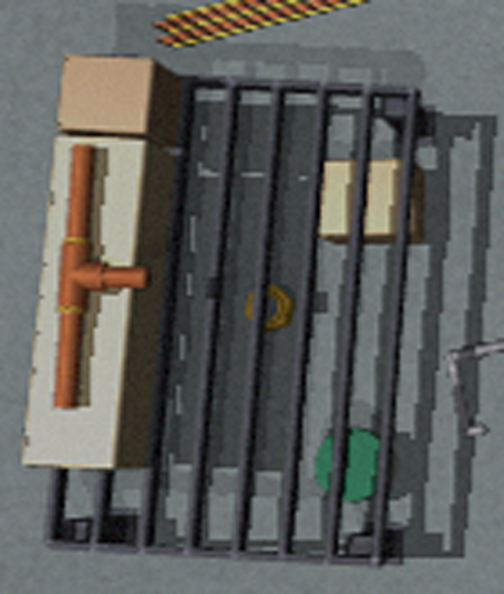

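View pics/topB.png

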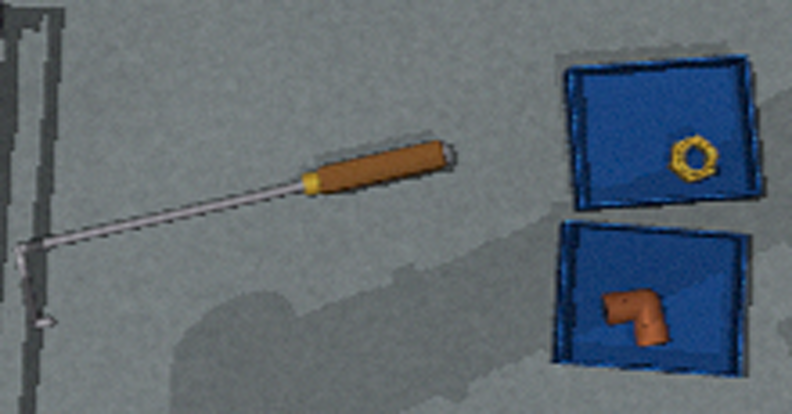

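View pics/sideA.png

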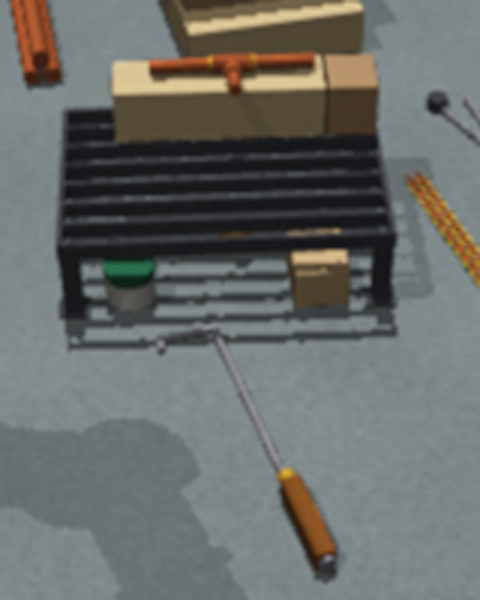

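Run:
```python
from h import *
A=lambda u,v:(70+u/3.6,140+v/3.6)
B=lambda u,v:(190+u/3.6,170+v/3.6)
def P(n,p,z): 
    q=onz("top",*p,z); print(n,np.round(q*1000,1)); return q
hf=P("handle front",B(318,182),.026);hr=P("handle rear",B(445,155),.026)
be=P("bend",B(22,245),.004);ti=P("tip corner",B(42,322),.004)
print("len handle",np.linalg.norm(hf-hr),"arm",np.linalg.norm(be-ti), "mid handle->bend",np.linalg.norm(((hf+hr)/2-be)[:2]))
d=be-(hf+hr)/2; print("yaw",np.degrees(np.arctan2(d[1],d[0])))
P("nut",A(270,307),.022)
P("tin",A(348,465),.045)
bc=[P("brick",A(u,v),.05) for u,v in ((321,160),(420,162),(319,240),(415,243))]
fr=P("grate front right",A(418,90),.105);fl=P("front left",A(380,564),.105)
rl=P("rear left",A(47,546),.105)
print(np.linalg.norm(fr-fl),np.linalg.norm(fl-rl)); e=fr-fl; print("grate inward dir deg",np.degrees(np.arctan2(e[1],e[0]))+90)
P("mate",B(694,159),.022)
for c in ((566,68),(746,57),(765,196),(578,208)): P("trayN rim",B(*c),.034)
for c in ((562,222),(748,237),(746,376),(555,362)): P("trayE rim",B(*c),.034)
# handle blob
im=cv2.imread("pics/top0.png"); hsv=cv2.cvtColor(im,cv2.COLOR_BGR2HSV)
m=cv2.inRange(hsv,(5,100,60),(25,255,255)); m[:,:270]=0;m[:,325:]=0;m[:195]=0;m[235:]=0
c=max(cv2.findContours(m,0,1)[0],key=cv2.contourArea); r=cv2.minAreaRect(c);print(r); P("handle c",r[0],.02)
```

```text
handle front [554.6 -62.8  26. ]
handle rear [ 576.2 -161.1   26. ]
bend [505.7 168.8   4. ]
tip corner [445.8 151.6   4. ]
len handle 0.10064355204756871 arm 0.06230521946928254 mid handle->bend 0.28701851801461886
yaw 101.99358819198
nut [539.5 309.3  22. ]
tin [418.5 239.2  45. ]
brick [650.4 266.7  50. ]
brick [649.3 190.7  50. ]
brick [588.6 266.   50. ]
brick [586.7 192.7  50. ]
grate front right [693.6 182.8 105. ]
front left [349.2 199.8 105. ]
rear left [360.3 438.2 105. ]
0.3448768590887301 0.23858318125409744
grate inward dir deg 87.17237311697443
mate [ 574.6 -354.8   22. ]
trayN rim [ 643.7 -254.4   34. ]
trayN rim [ 653.1 -394.1   34. ]
trayN rim [ 545.  -406.1   34. ]
trayN rim [ 535.  -262.4   34. ]
trayE rim [ 524.1 -250.    34. ]
trayE rim [ 513.5 -392.2   34. ]
trayE rim [ 408.  -388.2   34. ]
trayE rim [ 417.6 -243.5   34. ]
((293.0294189453125, 216.38233947753906), (7.2671709060668945, 40.02367401123047), 77.47119140625)
handle c [ 567.1 -103.9   20. ]
```

Run:
```python
from h import *
s=state(); M=R.from_rotvec(s["tool_rot"]).as_matrix(); print(np.round(M,3))
print("jaw yaw",np.degrees(np.arctan2(M[1,1],M[0,1])),"z yaw",np.degrees(np.arctan2(M[1,2],M[0,2])))
```

```text
[[-0.001  0.451 -0.893]
 [ 0.001 -0.893 -0.451]
 [-1.    -0.001  0.   ]]
jaw yaw -63.19445769286781 z yaw -153.19445168689109
```

```bash
python3 -m jog '[{"rot":[0,0,0],"travel":[0,-0.09,-0.1285],"jaw":-1},{"rot":[0,0,0],"travel":[0,-0.09,-0.1285],"jaw":-1},{"rot":[0,0,0],"travel":[0,-0.09,-0.1285],"jaw":-1},{"rot":[0,0,0],"travel":[0,-0.09,-0.1285],"jaw":-1},{"rot":[0,0,0],"travel":[0,-0.09,-0.1285],"jaw":-1},{"rot":[0,0,0],"travel":[0,-0.09,-0.1285],"jaw":-1},{"rot":[0,0,0],"travel":[0,-0.09,-0.1285],"jaw":-1},{"rot":[0,0,0],"travel":[0,-0.09,-0.1285],"jaw":-1}]'
python3 -m jog '[{"rot":[-0.94,0,0],"travel":[0,-0.09,-0.1285],"jaw":-1},{"rot":[-0.94,0,0],"travel":[0,0,0],"jaw":-1},{"rot":[-0.94,0,0],"travel":[0,0,0],"jaw":-1},{"rot":[-0.94,0,0],"travel":[0,0,0],"jaw":-1},{"rot":[-0.94,0,0],"travel":[0,0,0],"jaw":-1},{"rot":[-0.94,0,0],"travel":[0,0,0],"jaw":-1},{"rot":[-0.94,0,0],"travel":[0,0,0],"jaw":-1},{"rot":[-0.94,0,0],"travel":[0,0,0],"jaw":-1}]'
python3 -m jog '[{"rot":[-0.94,0,0],"travel":[0,0,0],"jaw":-1},{"rot":[-0.94,0,0],"travel":[0,0,0],"jaw":-1},{"rot":[-0.94,0,0],"travel":[0,0,0],"jaw":-1},{"rot":[-0.94,0,0],"travel":[0,0,0],"jaw":-1},{"rot":[-0.94,0,0],"travel":[0,0,0],"jaw":-1},{"rot":[-0.94,0,0],"travel":[0,0,0],"jaw":-1},{"rot":[-0.94,0,0],"travel":[0,0,0],"jaw":-1},{"rot":[-0.94,0,0],"travel":[0,0,0],"jaw":-1}]'
```

```text
time: 0.95
position: [0.4714, -0.2465, 0.2225]
tool_rot: [1.961, 0.467, -1.961]
ft_force: [1.5, 0.1, -0.0]
grip_width: 0.998
time: 1.75
position: [0.4929, -0.2067, 0.2222]
tool_rot: [1.528, 0.966, -1.528]
ft_force: [-0.0, 0.1, 0.0]
grip_width: 0.999
time: 2.55
position: [0.4929, -0.2068, 0.2222]
tool_rot: [1.051, 1.303, -1.051]
ft_force: [-0.3, 0.2, -0.4]
grip_width: 0.998
```

```bash
cat >> h.py <<'E'
def snap(n,f):
    s=state(); im=ctrl.get_image(n); cv2.imwrite("pics/"+f,im[:,:,::-1]); return s
def info(s=None):
    s=s or state(); M=R.from_rotvec(s["tool_rot"]).as_matrix()
    print("t",round(s["time"],2),"pos",np.round(s["position"],4),"jawyaw",round(np.degrees(np.arctan2(M[1,1],M[0,1])),2),"xdn",np.round(M[:,0],3),"grip",round(s["grip_width"],3),"F",np.round(s["ft_force"],1),"q7",round(s["joint_positions"][6],2)); return s
def need(dx,dy,dz=0,s=None):
    s=s or state(); M=R.from_rotvec(s["tool_rot"]).as_matrix(); t=M.T@[dx,dy,dz]/0.3; print("tool units total",np.round(t,4)); return t
E
python3 - <<'E'
from h import *
s=info(); need(.5598-s["position"][0],-.0827-s["position"][1])
snap("wrist","w1.png")
E
```

```text
t 2.55 pos [ 0.4929 -0.2068  0.2222] jawyaw 12.2 xdn [-0.001  0.    -1.   ] grip 0.998 F [-0.3  0.2 -0.4] q7 0.53
tool units total [-1.000e-04  3.053e-01 -3.571e-01]
```

View pics/w1.png

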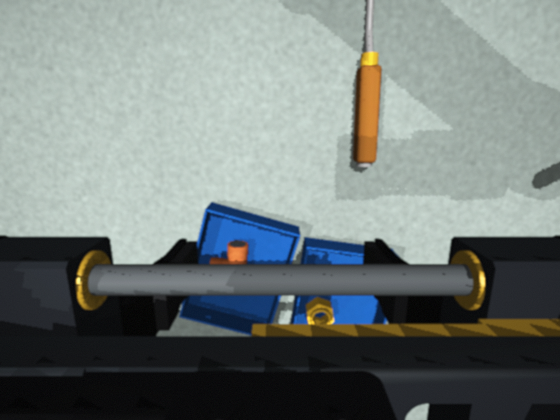

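The wrist view shows the handle from (370,66) to (367,160), with both trays below it. I use these points to refine the hook's position.

Run:
```python
from h import *
s=state()
a=onz("wrist",370,66,.026,s);b=onz("wrist",367,160,.026,s);print(a,b,np.linalg.norm(a-b)); d=a-b;print(np.degrees(np.arctan2(d[1],d[0])))
print((a+b)/2+ .03*d/np.linalg.norm(d))
```

```text
[ 0.55460364 -0.06467321  0.026     ] [ 0.57794619 -0.1560787   0.026     ] 0.09433895542916966
104.32564541736265
[ 0.55885193 -0.0813088   0.026     ]
```

```bash
python3 -m jog '[{"rot":[0,0,0],"travel":[0,0.076,-0.0893],"jaw":-1},{"rot":[0,0,0],"travel":[0,0.076,-0.0893],"jaw":-1},{"rot":[0,0,0],"travel":[0,0.076,-0.0893],"jaw":-1},{"rot":[0,0,0],"travel":[0,0.076,-0.0893],"jaw":-1},{"rot":[0,0,0],"travel":[0.14,0,0],"jaw":-1},{"rot":[0,0,0],"travel":[0.14,0,0],"jaw":-1},{"rot":[0,0,0],"travel":[0.14,0,0],"jaw":-1},{"rot":[0,0,0],"travel":[0,0,0],"jaw":-1}]'
python3 - <<'E'
from h import *
s=info(); need(.5592-s["position"][0],-.0822-s["position"][1],.006-s["position"][2])
snap("wrist","w2.png")
E
```

```text
time: 3.4
position: [0.5551, -0.0826, 0.0906]
tool_rot: [1.051, 1.312, -1.06]
ft_force: [-0.5, 0.6, -0.5]
grip_width: 0.998
t 3.4 pos [ 0.5551 -0.0826  0.0906] jawyaw 11.95 xdn [-0.012  0.002 -1.   ] grip 0.998 F [-0.5  0.6 -0.5] q7 0.19
tool units total [0.282  0.0168 0.0029]
```

View pics/w2.png

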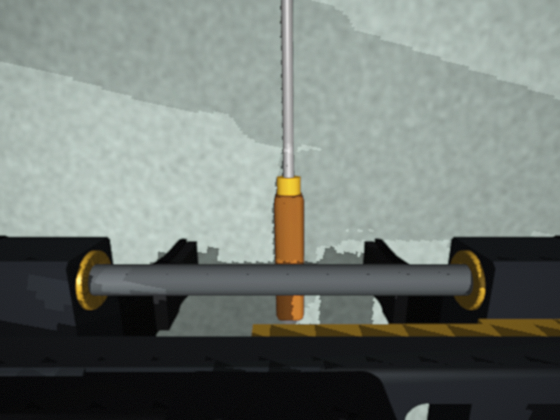

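The hook lies straight between the open fingers, handle at (289,255). I go down and grip.

```bash
python3 -m jog '[{"rot":[0,-0.05,0.13],"travel":[0.08,0.0168,0.003],"jaw":-1},{"rot":[0,0,0],"travel":[0.08,0,0],"jaw":-1},{"rot":[0,0,0],"travel":[0.07,0,0],"jaw":-1},{"rot":[0,0,0],"travel":[0.052,0,0],"jaw":-1},{"rot":[0,0,0],"travel":[0,0,0],"jaw":-1}]'
python3 - <<'E'
from h import *
s=info()
E
```

```text
time: 3.95
position: [0.5658, -0.0832, 0.0118]
tool_rot: [1.057, 1.291, -1.048]
ft_force: [-0.6, -0.4, -0.0]
grip_width: 0.999
t 3.95 pos [ 0.5658 -0.0832  0.0118] jawyaw 11.96 xdn [ 0.011 -0.002 -1.   ] grip 0.999 F [-0.6 -0.4 -0. ] q7 0.13
```

```bash
python3 -m jog '[{"rot":[0,0,0],"travel":[0,0,0],"jaw":-1},{"rot":[0,0,0],"travel":[0,0,0],"jaw":-1}]'
python3 - <<'E'
from h import *
s=info(); need(.5592-s["position"][0],-.0822-s["position"][1],.006-s["position"][2])
E
```

```text
time: 4.15
position: [0.5674, -0.0832, 0.0137]
tool_rot: [1.058, 1.287, -1.045]
ft_force: [0.1, 0.6, -0.1]
grip_width: 1.001
t 4.15 pos [ 0.5674 -0.0832  0.0137] jawyaw 11.99 xdn [ 0.015 -0.003 -1.   ] grip 1.001 F [ 0.1  0.6 -0.1] q7 0.13
tool units total [ 0.0253 -0.0263 -0.0091]
```

```bash
python3 -m jog '[{"rot":[0,0.065,-0.165],"travel":[0,-0.026,-0.009],"jaw":-1},{"rot":[0,0,0],"travel":[0.013,0,0],"jaw":-1},{"rot":[0,0,0],"travel":[0.012,0,0],"jaw":-1},{"rot":[0,0,0],"travel":[0,0,0],"jaw":-1},{"rot":[0,0,0],"travel":[0,0,0],"jaw":-1},{"rot":[0,0,0],"travel":[0,0,0],"jaw":-1}]'
python3 - <<'E'
from h import *
s=info(); need(.5592-s["position"][0],-.0822-s["position"][1],.006-s["position"][2])
E
```

```text
time: 4.75
position: [0.5578, -0.082, 0.0043]
tool_rot: [1.053, 1.304, -1.055]
ft_force: [0.1, -0.3, 0.6]
grip_width: 0.997
t 4.75 pos [ 0.5578 -0.082   0.0043] jawyaw 12.01 xdn [-0.003  0.001 -1.   ] grip 0.997 F [ 0.1 -0.3  0.6] q7 0.13
tool units total [-0.0056  0.0044  0.0018]
```

Good. I close at about 50 N.

```bash
python3 -m jog '[{"rot":[0,0,0],"travel":[-0.003,0,0],"jaw":0.3},{"rot":[0,0,0],"travel":[0,0,0],"jaw":0.6},{"rot":[0,0,0],"travel":[0,0,0],"jaw":1},{"rot":[0,0,0],"travel":[0,0,0],"jaw":1},{"rot":[0,0,0],"travel":[0,0,0],"jaw":1},{"rot":[0,0,0],"travel":[0,0,0],"jaw":1},{"rot":[0,0,0],"travel":[0,0,0],"jaw":1}]' 50
python3 - <<'E'
from h import *
s=info()
E
```

```text
time: 5.45
position: [0.5577, -0.082, 0.0052]
tool_rot: [1.053, 1.304, -1.055]
ft_force: [0.0, 0.5, -0.2]
grip_width: 0.451
t 5.45 pos [ 0.5577 -0.082   0.0052] jawyaw 12.0 xdn [-0.003  0.001 -1.   ] grip 0.451 F [ 0.   0.5 -0.2] q7 0.13
```

```bash
python3 -m jog '[{"rot":[0,0,0],"travel":[0,0,0],"jaw":1},{"rot":[0,0,0],"travel":[0,0,0],"jaw":1},{"rot":[0,0,0],"travel":[0,0,0],"jaw":1},{"rot":[0,0,0],"travel":[0,0,0],"jaw":1}]' 50
python3 - <<'E'
from h import *
s=info()
E
```

```text
time: 5.85
position: [0.5579, -0.082, 0.0053]
tool_rot: [1.053, 1.304, -1.055]
ft_force: [0.5, -0.5, -0.2]
grip_width: 0.25
t 5.85 pos [ 0.5579 -0.082   0.0053] jawyaw 12.0 xdn [-0.003  0.001 -1.   ] grip 0.25 F [ 0.5 -0.5 -0.2] q7 0.13
```

```bash
python3 -m jog '[{"rot":[0,0,0],"travel":[0,0,0],"jaw":1},{"rot":[0,0,0],"travel":[-0.035,0,0],"jaw":1},{"rot":[0,0,0],"travel":[-0.045,0,0],"jaw":1},{"rot":[0,0,0],"travel":[-0.045,0,0],"jaw":1},{"rot":[0,0,0],"travel":[-0.01,0,0],"jaw":1},{"rot":[0,0,0],"travel":[0,0,0],"jaw":1}]' 50
python3 - <<'E'
from h import *
s=info();snap("side","s3.png");snap("wrist","w3.png");snap("top","t3.png")
crop("pics/side3.png" if 0 else "pics/s3.png","pics/s3c.png",190,80,350,280,3)
crop("pics/t3.png","pics/t3c.png",70,140,330,305,3)
E
```

```text
time: 6.45
position: [0.5587, -0.0822, 0.0471]
tool_rot: [1.053, 1.302, -1.054]
ft_force: [-0.1, -0.0, -1.8]
grip_width: 0.253
t 6.45 pos [ 0.5587 -0.0822  0.0471] jawyaw 12.0 xdn [-0.001 -0.    -1.   ] grip 0.253 F [-0.1 -0.  -1.8] q7 0.16
```

View pics/s3c.png

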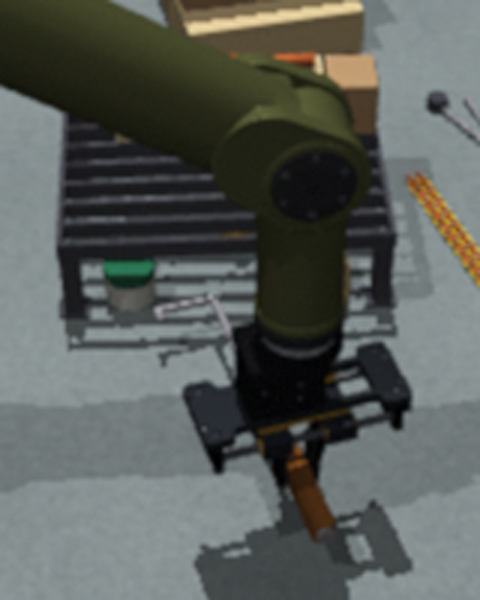

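View pics/t3c.png

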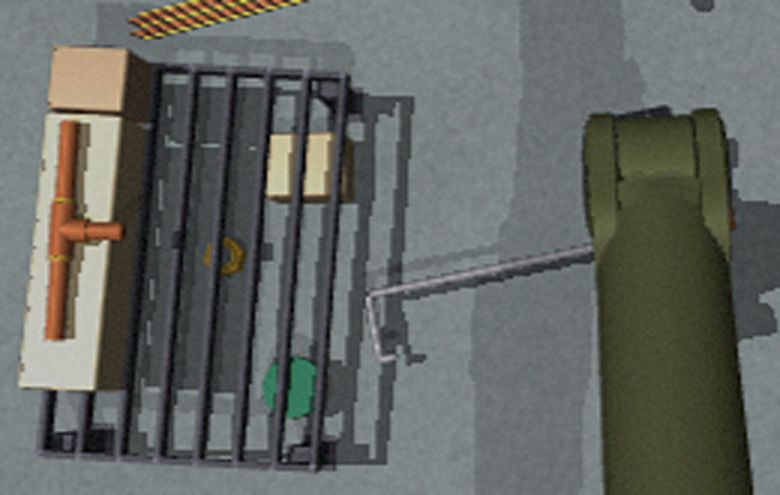

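View pics/w3.png

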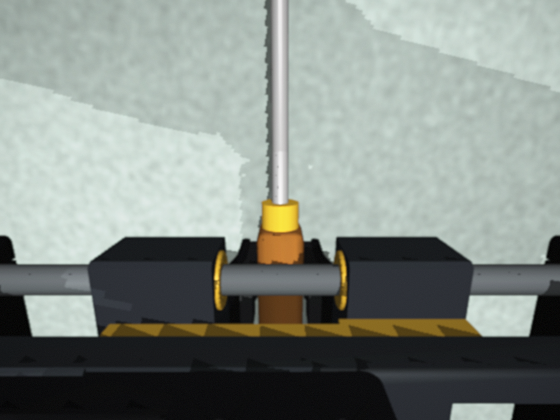

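Pictures show the hook held and level, with its bend at side (261,179) and top (193,238).

Run:
```python
from h import *
b,e=two("side",(261.3,179.3),"top",(193.3,238));print("bend",b,e)
t,e=two("side",(242.7,183.3),"top",(197.3,259));print("tip",t,e,np.linalg.norm(b-t))
s=info();p=np.array(s["position"]); d=b-p; print("tcp->bend",d,np.linalg.norm(d[:2]),np.degrees(np.arctan2(d[1],d[0])))
# nut again from 2 images: top3
for u,v in ((225,255),): print("nut",onz("top",70+u/3,140+v/3,.022))
```

```text
bend [0.50410415 0.16836272 0.05018393] 0.0018697226126883938
tip [0.44645917 0.15593557 0.05038862] 0.00014567910119447406 0.058969646583851974
t 6.6 pos [ 0.5574 -0.0821  0.0454] jawyaw 12.0 xdn [-0.004  0.001 -1.   ] grip 0.248 F [ 1.1  0.3 -1. ] q7 0.16
tcp->bend [-0.05327831  0.25043912  0.00482503] 0.2560436162039099 102.01003268936816
nut [0.54025882 0.3093523  0.022     ]
```

```bash
python3 -m jog '[{"rot":[0.8,0,0],"travel":[0,0,0],"jaw":1},{"rot":[0.8,0,0],"travel":[0,0,0],"jaw":1},{"rot":[0.8,0,0],"travel":[0,0,0],"jaw":1},{"rot":[0.8,0,0],"travel":[0,0,0],"jaw":1},{"rot":[0,0,0],"travel":[0,0,0],"jaw":1},{"rot":[0,0,0],"travel":[0,0,0],"jaw":1}]' 50
python3 - <<'E'
from h import *
s=info(); need(.535-s["position"][0],.0926-s["position"][1],0)
E
```

```text
time: 7.2
position: [0.5575, -0.082, 0.0452]
tool_rot: [1.258, 1.18, -1.262]
ft_force: [-0.1, -0.6, -2.0]
grip_width: 0.247
t 7.2 pos [ 0.5575 -0.082   0.0452] jawyaw -3.89 xdn [-0.004  0.001 -1.   ] grip 0.247 F [-0.1 -0.6 -2. ] q7 -0.11
tool units total [ 0.0007 -0.1142 -0.5754]
```

```bash
python3 -m jog '[{"rot":[0,0,0],"travel":[0,-0.057,0],"jaw":1},{"rot":[0,0,0],"travel":[0,-0.057,-0.04],"jaw":1},{"rot":[0,0,0],"travel":[0,0,-0.08],"jaw":1},{"rot":[0,0,0],"travel":[0,0,-0.08],"jaw":1},{"rot":[0,0,0],"travel":[0,0,-0.08],"jaw":1},{"rot":[0,0,0],"travel":[0,0,-0.02],"jaw":1},{"rot":[0,0,0],"travel":[0,0,0],"jaw":1},{"rot":[0,0,0],"travel":[0,0,0],"jaw":1}]' 50
python3 - <<'E'
from h import *
s=info(); need(.535-s["position"][0],.0926-s["position"][1],0)
snap("top","t4.png");crop("pics/t4.png","pics/t4c.png",70,140,330,305,3)
snap("side","s4.png");crop("pics/s4.png","pics/s4c.png",190,80,350,280,3)
E
```

```text
time: 8.0
position: [0.5299, 0.0088, 0.0457]
tool_rot: [1.259, 1.178, -1.264]
ft_force: [-0.4, -0.7, -2.0]
grip_width: 0.245
t 8.0 pos [0.5299 0.0088 0.0457] jawyaw -4.02 xdn [-0.004 -0.    -1.   ] grip 0.245 F [-0.4 -0.7 -2. ] q7 -0.27
tool units total [-2.0e-04 -2.7e-03 -2.8e-01]
```

View pics/t4c.png

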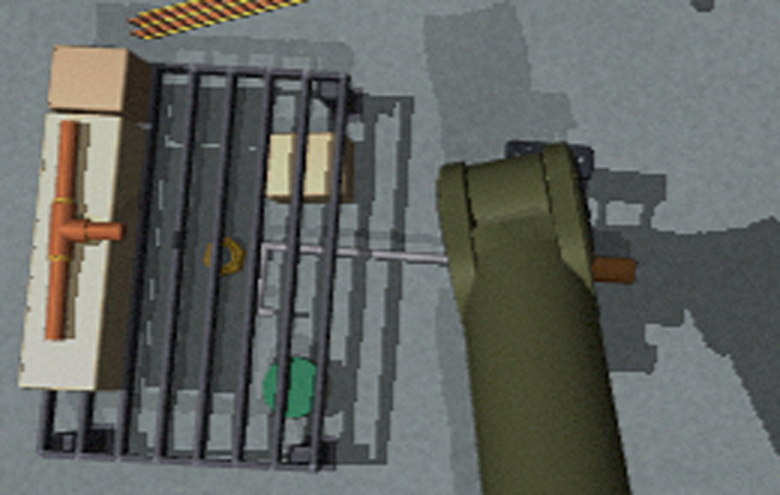

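View pics/s4c.png

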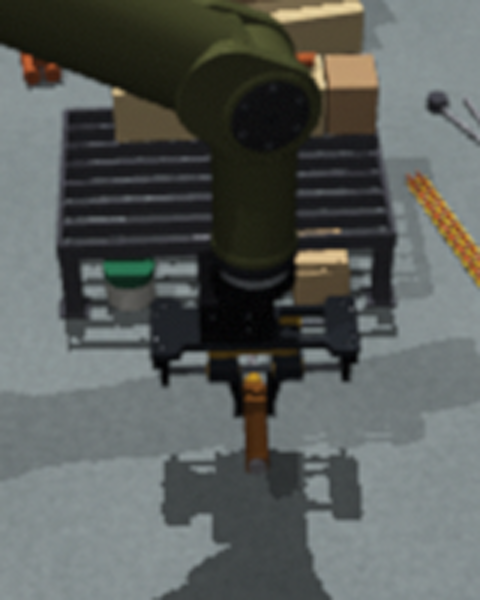

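The J is between the tin and the brick, its bend at crop (262,247), just short of the nut at (224,255). I go on over the nut, then shift right.

```bash
python3 -m jog '[{"rot":[0,0,0],"travel":[0,0,-0.07],"jaw":1},{"rot":[0,0,0],"travel":[0,0,-0.07],"jaw":1},{"rot":[0,0,0],"travel":[0,0,-0.07],"jaw":1},{"rot":[0,0,0],"travel":[0,0,-0.07],"jaw":1},{"rot":[0,0,0],"travel":[0,0.031,0],"jaw":1},{"rot":[0,0,0],"travel":[0,0.032,0],"jaw":1},{"rot":[0,0,0],"travel":[0,0,0],"jaw":1},{"rot":[0,0,0],"travel":[0,0,0],"jaw":1}]' 50
python3 - <<'E'
from h import *
s=info()
print("bend px", proj("top",onz("top",157.3,222.3,.046)), "prev bend",onz("top",157.3,222.3,.046))
snap("top","t5.png");crop("pics/t5.png","pics/t5c.png",80,150,220,290,4)
E
```

```text
time: 8.9
position: [0.5549, 0.0909, 0.0455]
tool_rot: [1.26, 1.177, -1.265]
ft_force: [-0.1, -0.0, -2.0]
grip_width: 0.25
t 8.9 pos [0.5549 0.0909 0.0455] jawyaw -4.14 xdn [-0.004  0.    -1.   ] grip 0.25 F [-0.1 -0.  -2. ] q7 -0.45
bend px [157.3 222.3] prev bend [0.54585272 0.26905062 0.046     ]
```

View pics/t5c.png

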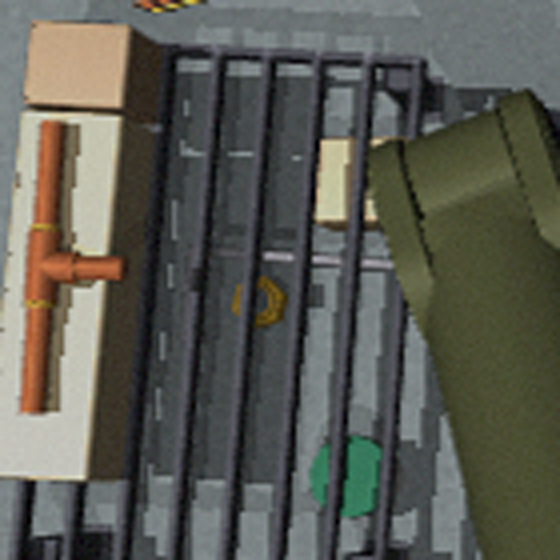

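Run:
```python
from h import *
C=lambda u,v:(80+u/4,150+v/4)
print(onz("top",*C(262,302),.020)); print(onz("top",*C(345,261),.047),onz("top",*C(270,255),.047),onz("top",*C(222,250),.047))
s=state();p=np.array(s["position"]);a=np.radians(85.86);b=p+.258*np.array([np.cos(a),np.sin(a),0]);print("bend pred",b, "px crop",(proj("top",[b[0],b[1],.047])-[80,150])*4)
im=cv2.imread("pics/t5.png")[190:260,100:180]; im=cv2.convertScaleAbs(im,alpha=2.2,beta=0); cv2.imwrite("pics/t5d.png",cv2.resize(im,None,fx=8,fy=8,interpolation=cv2.INTER_CUBIC))
```

```text
[0.5390348  0.30846955 0.02      ]
[0.565331   0.24492719 0.047     ] [0.56916552 0.29657459 0.047     ] [0.57242285 0.32968665 0.047     ]
bend pred [0.57321162 0.34861193 0.04555295] px crop [194.51237721 248.69584707]
```

View pics/t5d.png

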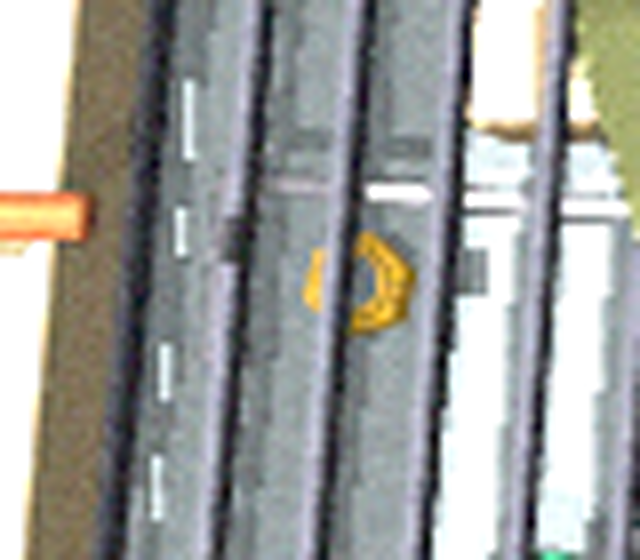

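Boosted crop: the nut is centred at (359,283) and the shaft passes 30 mm to its right. The cross arm is hidden by a bar, predicted about 17 mm beyond the nut. I lower the hook.

```bash
python3 -m jog '[{"rot":[0,0,0],"travel":[0.045,0,0],"jaw":1},{"rot":[0,0,0],"travel":[0.045,0,0],"jaw":1},{"rot":[0,0,0],"travel":[0.03,0,0],"jaw":1},{"rot":[0,0,0],"travel":[0.01,0,0],"jaw":1},{"rot":[0,0,0],"travel":[0,0,0],"jaw":1},{"rot":[0,0,0],"travel":[0,0,0],"jaw":1}]' 50
python3 - <<'E'
from h import *
s=info()
E
```

```text
time: 9.55
position: [0.5547, 0.0928, 0.0067]
tool_rot: [1.259, 1.178, -1.262]
ft_force: [0.3, -0.6, -1.9]
grip_width: 0.252
t 9.55 pos [0.5547 0.0928 0.0067] jawyaw -3.98 xdn [-0.003  0.001 -1.   ] grip 0.252 F [ 0.3 -0.6 -1.9] q7 -0.47
```

```bash
python3 -m jog '[{"rot":[0,0,0],"travel":[0,0,0.03],"jaw":1},{"rot":[0,0,0],"travel":[0,0,0.03],"jaw":1},{"rot":[0,0,0],"travel":[0,0,0.04],"jaw":1},{"rot":[0,0,0],"travel":[0,0,0.04],"jaw":1},{"rot":[0,0,0],"travel":[0,0,0.04],"jaw":1},{"rot":[0,0,0],"travel":[0,0,0.04],"jaw":1},{"rot":[0,0,0],"travel":[0,0,0.02],"jaw":1},{"rot":[0,0,0],"travel":[0,0,0],"jaw":1}]' 50
python3 - <<'E'
from h import *
s=info()
snap("top","t6.png")
im=cv2.imread("pics/t6.png")[180:290,100:240]; im=cv2.convertScaleAbs(im,alpha=1.8,beta=0); cv2.imwrite("pics/t6d.png",cv2.resize(im,None,fx=5,fy=5,interpolation=cv2.INTER_CUBIC))
E
```

```text
time: 10.35
position: [0.5495, 0.019, 0.0068]
tool_rot: [1.26, 1.177, -1.265]
ft_force: [0.3, -0.8, -2.2]
grip_width: 0.249
t 10.35 pos [0.5495 0.019  0.0068] jawyaw -4.12 xdn [-0.003 -0.    -1.   ] grip 0.249 F [ 0.3 -0.8 -2.2] q7 -0.33
```

View pics/t6d.png

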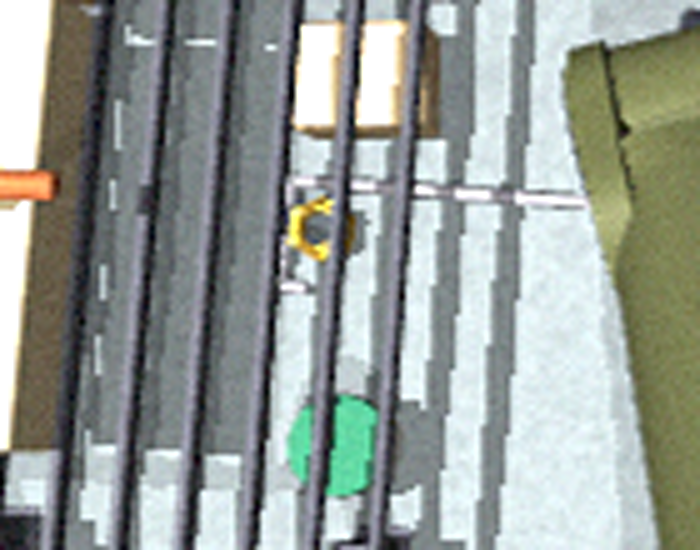

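The nut (322,230) sits in the J at the cross arm, clear of brick and tin. I keep drawing it out.

```bash
python3 -m jog '[{"rot":[0,0,0],"travel":[0,0,0.04],"jaw":1},{"rot":[0,0,0],"travel":[0,0,0.05],"jaw":1},{"rot":[0,0,0],"travel":[0,0,0.05],"jaw":1},{"rot":[0,0,0],"travel":[0,0,0.05],"jaw":1},{"rot":[0,0,0],"travel":[0,0,0.05],"jaw":1},{"rot":[0,0,0],"travel":[0,0,0.05],"jaw":1},{"rot":[0,0,0],"travel":[0,0,0.05],"jaw":1},{"rot":[0,0,0],"travel":[0,0,0.05],"jaw":1}]' 50
python3 -m jog '[{"rot":[0,0,0],"travel":[0,0,0.05],"jaw":1},{"rot":[0,0,0],"travel":[0,0,0.04],"jaw":1},{"rot":[0,0,0],"travel":[0,0,0.02],"jaw":1},{"rot":[0,0,0],"travel":[0,0,0],"jaw":1},{"rot":[0,0,0],"travel":[0,0,0],"jaw":1}]' 50
python3 - <<'E'
from h import *
s=info()
snap("top","t7.png")
crop("pics/t7.png","pics/t7c.png",70,140,330,305,3)
E
```

```text
time: 11.2
position: [0.5412, -0.0973, 0.0068]
tool_rot: [1.259, 1.178, -1.263]
ft_force: [-0.1, 1.5, -1.3]
grip_width: 0.247
time: 11.7
position: [0.5391, -0.1284, 0.0067]
tool_rot: [1.259, 1.179, -1.262]
ft_force: [0.5, 0.0, -1.1]
grip_width: 0.248
t 11.7 pos [ 0.5391 -0.1284  0.0067] jawyaw -3.97 xdn [-0.003  0.001 -1.   ] grip 0.248 F [ 0.5  0.  -1.1] q7 -0.04
```

View pics/t7c.png

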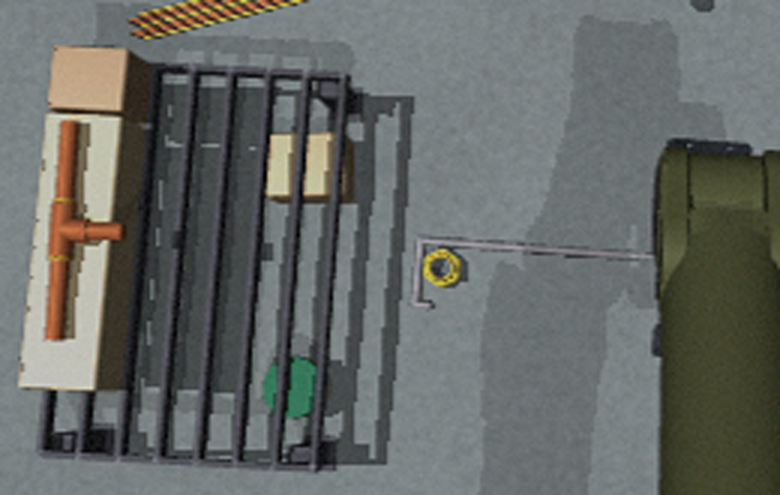

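The nut is out at crop (442,267), well in front of the grate. I free the hook forward, lift it, carry it 130 mm to +x and lay it down there.

```bash
python3 -m jog '[{"rot":[0,0,0],"travel":[0,0,-0.03],"jaw":1},{"rot":[0,0,0],"travel":[-0.05,0,0],"jaw":1},{"rot":[0,0,0],"travel":[-0.05,0,0],"jaw":1},{"rot":[0,0,0],"travel":[-0.05,0,0],"jaw":1},{"rot":[0,0,0],"travel":[0,0.1,0.02],"jaw":1},{"rot":[0,0,0],"travel":[0,0.11,0.02],"jaw":1},{"rot":[0,0,0],"travel":[0,0.11,0],"jaw":1},{"rot":[0,0,0],"travel":[0,0.11,0],"jaw":1}]' 50
python3 -m jog '[{"rot":[0,0,0],"travel":[0.05,0,0],"jaw":1},{"rot":[0,0,0],"travel":[0.05,0,0],"jaw":1},{"rot":[0,0,0],"travel":[0.035,0,0],"jaw":1},{"rot":[0,0,0],"travel":[0,0,0],"jaw":1},{"rot":[0,0,0],"travel":[0,0,0],"jaw":1},{"rot":[0,0,0],"travel":[0,0,0],"jaw":1}]' 50
python3 - <<'E'
from h import *
s=info()
E
```

```text
time: 12.55
position: [0.6695, -0.1421, 0.0533]
tool_rot: [1.26, 1.175, -1.263]
ft_force: [1.2, 0.9, -1.2]
grip_width: 0.25
time: 13.15
position: [0.6678, -0.141, 0.0118]
tool_rot: [1.26, 1.177, -1.262]
ft_force: [-0.4, -0.5, -0.9]
grip_width: 0.252
t 13.15 pos [ 0.6678 -0.141   0.0118] jawyaw -4.0 xdn [-0.002  0.    -1.   ] grip 0.252 F [-0.4 -0.5 -0.9] q7 -0.08
```

```bash
python3 -m jog '[{"rot":[0,0,0],"travel":[0.012,0,0],"jaw":1},{"rot":[0,0,0],"travel":[0.009,0,0],"jaw":1},{"rot":[0,0,0],"travel":[0,0,0],"jaw":1},{"rot":[0,0,0],"travel":[0,0,0],"jaw":1}]' 50
python3 - <<'E'
from h import *
s=info()
snap("side","s8.png");crop("pics/s8.png","pics/s8c.png",190,100,350,300,3)
E
```

```text
time: 13.55
position: [0.6681, -0.141, 0.0054]
tool_rot: [1.259, 1.177, -1.262]
ft_force: [-1.8, -0.0, 3.1]
grip_width: 0.248
t 13.55 pos [ 0.6681 -0.141   0.0054] jawyaw -4.0 xdn [-0.002  0.    -1.   ] grip 0.248 F [-1.8 -0.   3.1] q7 -0.08
```

View pics/s8c.png

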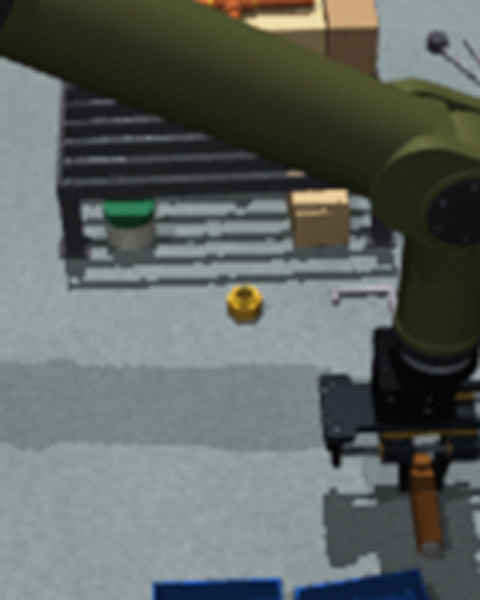

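Hook is down on the bench (about 5 N of contact), nut alone at (245,303). I release and rise.

```bash
python3 -m jog '[{"rot":[0,0,0],"travel":[0,0,0],"jaw":-1},{"rot":[0,0,0],"travel":[0,0,0],"jaw":-1},{"rot":[0,0,0],"travel":[0,0,0],"jaw":-1},{"rot":[0,0,0],"travel":[0,0,0],"jaw":-1},{"rot":[0,0,0],"travel":[0,0,0],"jaw":-1},{"rot":[0,0,0],"travel":[-0.06,0,0],"jaw":-1},{"rot":[0,0,0],"travel":[-0.14,0,0],"jaw":-1},{"rot":[0,0,0],"travel":[-0.16,0,0],"jaw":-1}]' 40
python3 -m jog '[{"rot":[0,0,0],"travel":[-0.16,0,0],"jaw":-1},{"rot":[0,0,0],"travel":[0,0,0],"jaw":-1},{"rot":[0,0,0],"travel":[0,0,0],"jaw":-1},{"rot":[0,0,0],"travel":[0,0,0],"jaw":-1}]'
python3 - <<'E'
from h import *
s=info()
snap("top","t9.png");crop("pics/t9.png","pics/t9c.png",150,150,410,300,3)
snap("wrist","w9.png")
E
```

```text
time: 14.4
position: [0.6668, -0.1406, 0.1133]
tool_rot: [1.258, 1.181, -1.264]
ft_force: [0.4, -0.8, 0.6]
grip_width: 0.891
time: 14.8
position: [0.6675, -0.1409, 0.1603]
tool_rot: [1.259, 1.179, -1.263]
ft_force: [-0.4, -0.2, -0.2]
grip_width: 0.997
t 14.8 pos [ 0.6675 -0.1409  0.1603] jawyaw -4.0 xdn [-0.004  0.001 -1.   ] grip 0.997 F [-0.4 -0.2 -0.2] q7 -0.04
```

View pics/t9c.png

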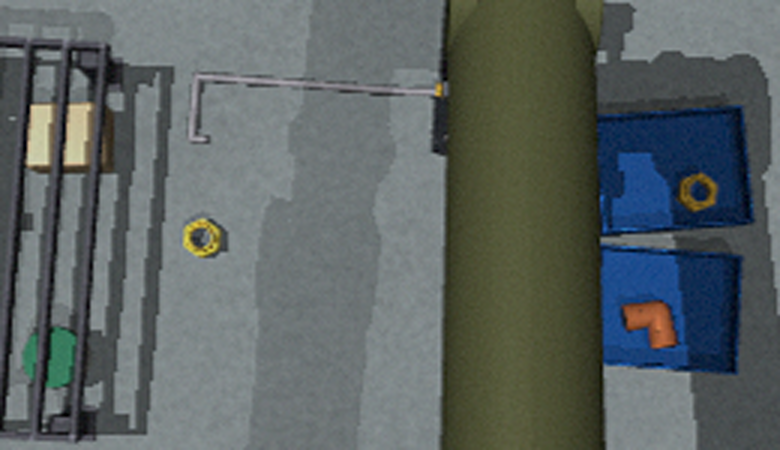

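View pics/w9.png

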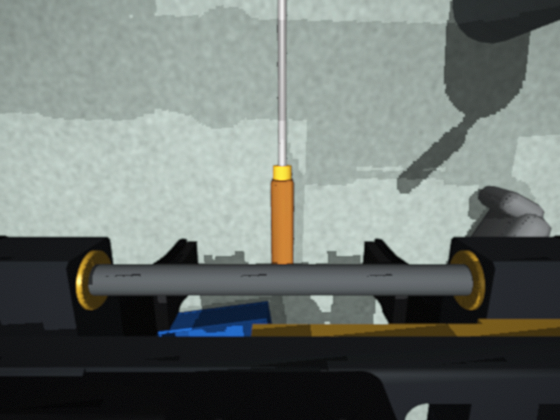

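Top: hook lies clear, J at (200,105); nut at (202,238). Gripper moves toward the nut for a close look.

Run:
```python
from h import *
p=onz("top",150+202/3,150+238/3,.02);print(p)
s=state(); need(p[0]-s["position"][0],p[1]-.1-s["position"][1],.19-s["position"][2])
```

```text
[0.52950415 0.10739404 0.02      ]
tool units total [-0.1    -0.4926 -0.4611]
```

```bash
python3 -m jog '[{"rot":[0,0,0],"travel":[-0.05,-0.1,-0.09],"jaw":-1},{"rot":[0,0,0],"travel":[-0.05,-0.1,-0.09],"jaw":-1},{"rot":[0,0,0],"travel":[0,-0.1,-0.09],"jaw":-1},{"rot":[0,0,0],"travel":[0,-0.1,-0.09],"jaw":-1},{"rot":[0,0,0],"travel":[0,-0.093,-0.1],"jaw":-1},{"rot":[0,0,0],"travel":[0,0,0],"jaw":-1},{"rot":[0,0,0],"travel":[0,0,0],"jaw":-1},{"rot":[0,0,0],"travel":[0,0,0],"jaw":-1}]'
python3 - <<'E'
from h import *
s=info(); snap("wrist","w10.png"); crop("pics/w10.png","pics/w10c.png",180,60,380,260,3)
E
```

```text
time: 15.7
position: [0.5305, 0.0058, 0.1905]
tool_rot: [1.26, 1.178, -1.264]
ft_force: [0.4, -0.3, -0.8]
grip_width: 0.998
t 15.7 pos [0.5305 0.0058 0.1905] jawyaw -4.08 xdn [-0.004  0.    -1.   ] grip 0.998 F [ 0.4 -0.3 -0.8] q7 -0.19
```

View pics/w10c.png

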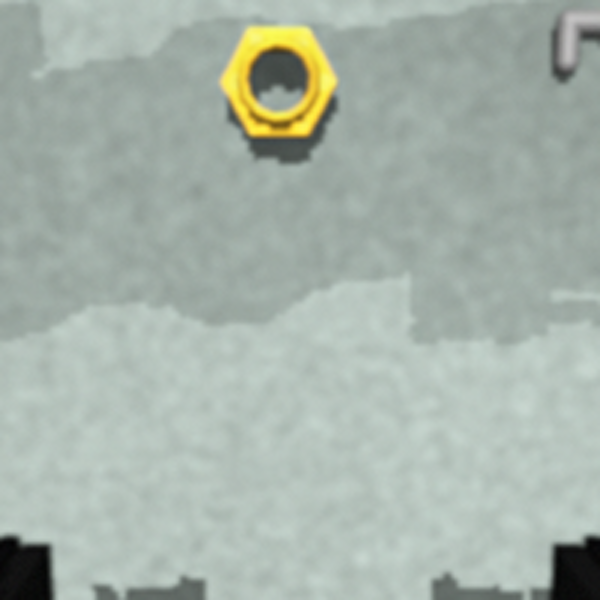

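Hexagon with corners left and right at (221,82)/(337,82), flats facing ±tool z: a flat grip would need the jaws turned 30°, swinging the gripper's body close to the grate. I compute positions, then first nudge the nut away with shut fingers from behind.

Run:
```python
from h import *
s=state(); im=cv2.imread("pics/w10.png"); hsv=cv2.cvtColor(im,cv2.COLOR_BGR2HSV)
m=cv2.inRange(hsv,(18,120,120),(35,255,255)); m[200:]=0
c=max(cv2.findContours(m,0,1)[0],key=cv2.contourArea); h=cv2.convexHull(c); 
print(cv2.boundingRect(h))
x,y,w,hh=cv2.boundingRect(h)
l=onz("wrist",x,87,.018,s);r=onz("wrist",x+w,87,.018,s);t=onz("wrist",273,y,.018,s);b=onz("wrist",273,y+hh,.01,s)
print(l,r,np.linalg.norm(l-r),t,b)
print("centre",(l+r)/2,(t+b)/2)
ap=cv2.approxPolyDP(h,4,True);print(ap[:,0].tolist())
for q in ap[:,0]: print(np.round(onz("wrist",*q,.018,s)*1000,1))
```

```text
(254, 69, 38, 37)
[0.51260477 0.11032121 0.018     ] [0.54887065 0.10773669 0.018     ] 0.03635786307004519 [0.53196093 0.12500241 0.018     ] [0.52926583 0.09217868 0.01      ]
centre [0.53073771 0.10902895 0.018     ] [0.53061338 0.10859055 0.014     ]
[[263, 70], [282, 70], [291, 88], [282, 105], [264, 105], [254, 86]]
[522.5 124.8  18. ]
[540.4 123.5  18. ]
[547.9 106.9  18. ]
[538.2  92.   18. ]
[520.8  93.3  18. ]
[512.7 111.2  18. ]
```

Run:
```python
from h import *
s=info(); need(.5327-s["position"][0],.1395-s["position"][1],.05-s["position"][2])
```

```text
t 15.75 pos [0.5307 0.0057 0.1905] jawyaw -4.11 xdn [-0.004  0.001 -1.   ] grip 1.0 F [-0.3  0.1  0.1] q7 -0.19
tool units total [ 0.4688 -0.0234 -0.4453]
```

```bash
python3 -m jog '[{"rot":[0,0,0],"travel":[0,-0.0234,-0.07],"jaw":1},{"rot":[0,0,0],"travel":[0,0,-0.07],"jaw":1},{"rot":[0,0,0],"travel":[0,0,-0.07],"jaw":1},{"rot":[0,0,0],"travel":[0,0,-0.07],"jaw":1},{"rot":[0,0,0],"travel":[0,0,-0.07],"jaw":1},{"rot":[0,0,0],"travel":[0,0,-0.07],"jaw":1},{"rot":[0,0,0],"travel":[0,0,-0.025],"jaw":1},{"rot":[0,0,0],"travel":[0.12,0,0],"jaw":1}]' 20
python3 -m jog '[{"rot":[0,0,0],"travel":[0.12,0,0],"jaw":1},{"rot":[0,0,0],"travel":[0.12,0,0],"jaw":1},{"rot":[0,0,0],"travel":[0.1,0,0],"jaw":1},{"rot":[0,0,0],"travel":[0,0,0],"jaw":1},{"rot":[0,0,0],"travel":[0,0,0],"jaw":1},{"rot":[0,0,0],"travel":[0,0,0],"jaw":1}]' 20
python3 - <<'E'
from h import *
s=info(); need(.5327-s["position"][0],.1395-s["position"][1],.010-s["position"][2])
snap("side","s11.png");crop("pics/s11.png","pics/s11c.png",190,100,350,300,3)
snap("wrist","w11.png")
E
```

```text
time: 16.55
position: [0.5365, 0.1426, 0.1588]
tool_rot: [1.265, 1.174, -1.254]
ft_force: [0.3, 0.7, -0.1]
grip_width: 0.36
time: 17.15
position: [0.5338, 0.1408, 0.055]
tool_rot: [1.262, 1.176, -1.261]
ft_force: [-0.0, -0.2, -0.2]
grip_width: 0.003
t 17.15 pos [0.5338 0.1408 0.055 ] jawyaw -4.05 xdn [-0.     0.001 -1.   ] grip 0.003 F [-0.  -0.2 -0.2] q7 -0.55
tool units total [ 0.15   -0.0035  0.0047]
```

View pics/s11c.png

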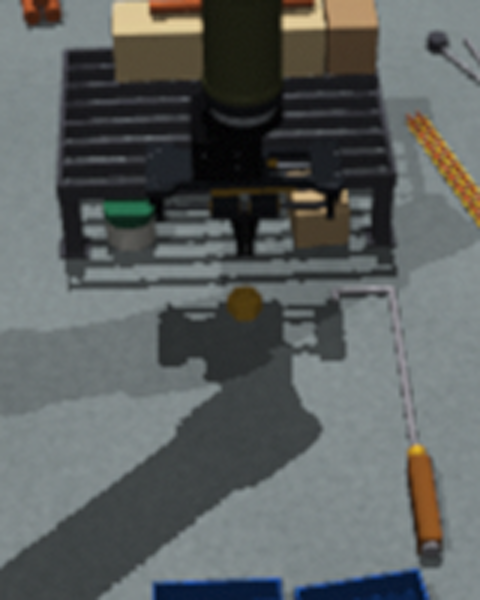

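View pics/w11.png

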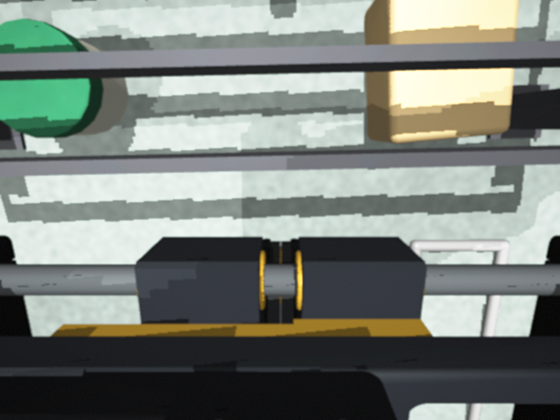

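Run:
```python
from h import *
s=state()
for z in (.105,.095,.085): print(onz("wrist",100,166,z,s),onz("wrist",280,163,z,s),onz("wrist",480,160,z,s))
```

```text
[0.47618245 0.19889985 0.105     ] [0.53732934 0.19565761 0.105     ] [0.60511006 0.19195084 0.105     ]
[0.47068965 0.19811054 0.095     ] [0.53726914 0.19458024 0.095     ] [0.61107185 0.19054414 0.095     ]
[0.46519685 0.19732123 0.085     ] [0.53720894 0.19350287 0.085     ] [0.61703363 0.18913745 0.085     ]
```

The front bar edge (row 163) is at y = 0.195, leaving about 15 mm to the body. I descend and push the nut toward -y.

```bash
python3 -m jog '[{"rot":[0,0,0],"travel":[0.05,-0.003,0.004],"jaw":1},{"rot":[0,0,0],"travel":[0.05,0,0],"jaw":1},{"rot":[0,0,0],"travel":[0.04,0,0],"jaw":1},{"rot":[0,0,0],"travel":[0.01,0,0],"jaw":1},{"rot":[0,0,0],"travel":[0,0,0],"jaw":1},{"rot":[0,0,0],"travel":[0,0,0.02],"jaw":1},{"rot":[0,0,0],"travel":[0,0,0.03],"jaw":1},{"rot":[0,0,0],"travel":[0,0,0.03],"jaw":1}]' 20
python3 -m jog '[{"rot":[0,0,0],"travel":[0,0,0.04],"jaw":1},{"rot":[0,0,0],"travel":[0,0,0.04],"jaw":1},{"rot":[0,0,0],"travel":[0,0,0.04],"jaw":1},{"rot":[0,0,0],"travel":[0,0,0.04],"jaw":1},{"rot":[0,0,0],"travel":[0,0,0.03],"jaw":1},{"rot":[0,0,0],"travel":[0,0,0.02],"jaw":1},{"rot":[0,0,0],"travel":[0,0,0],"jaw":1}]' 20
python3 - <<'E'
from h import *
s=info()
E
```

```text
time: 18.05
position: [0.5297, 0.115, 0.0086]
tool_rot: [1.26, 1.177, -1.262]
ft_force: [-0.3, 0.1, -0.1]
grip_width: 0.007
time: 18.75
position: [0.5248, 0.0515, 0.008]
tool_rot: [1.26, 1.177, -1.264]
ft_force: [1.0, 0.6, 0.6]
grip_width: 0.007
t 18.75 pos [0.5248 0.0515 0.008 ] jawyaw -4.09 xdn [-0.004 -0.    -1.   ] grip 0.007 F [1.  0.6 0.6] q7 -0.41
```

```bash
python3 -m jog '[{"rot":[0,0,0],"travel":[0,0,-0.02],"jaw":1},{"rot":[0,0,0],"travel":[-0.12,0,0],"jaw":1},{"rot":[0,0,0],"travel":[-0.15,0,0],"jaw":-1},{"rot":[0,0,0],"travel":[-0.15,0,0],"jaw":-1},{"rot":[0,0,0],"travel":[-0.15,0,0.1],"jaw":-1},{"rot":[0,0,0],"travel":[0,0,0.12],"jaw":-1},{"rot":[0,0,0],"travel":[0,0,0.12],"jaw":-1},{"rot":[0,0,0],"travel":[0,0,0.1],"jaw":-1}]' 20
python3 -m jog '[{"rot":[0,0,0],"travel":[0,0,0],"jaw":-1},{"rot":[0,0,0],"travel":[0,0,0],"jaw":-1},{"rot":[0,0,0],"travel":[0,0,0],"jaw":-1}]' 20
python3 - <<'E'
from h import *
s=info(); snap("wrist","w12.png"); crop("pics/w12.png","pics/w12c.png",180,20,380,220,3)
im=cv2.imread("pics/w12.png"); hsv=cv2.cvtColor(im,cv2.COLOR_BGR2HSV)
m=cv2.inRange(hsv,(18,120,120),(35,255,255)); m[230:]=0
c=max(cv2.findContours(m,0,1)[0],key=cv2.contourArea); h=cv2.convexHull(c); 
ap=cv2.approxPolyDP(h,4,True);print(ap[:,0].tolist())
P=np.array([onz("wrist",*q,.018,s) for q in ap[:,0]]);print(np.round(P*1000,1));print(P.mean(0))
E
```

```text
time: 19.55
position: [0.5169, -0.0716, 0.1762]
tool_rot: [1.258, 1.177, -1.262]
ft_force: [-0.9, -0.2, 0.2]
grip_width: 0.466
time: 19.85
position: [0.5171, -0.0685, 0.1756]
tool_rot: [1.258, 1.18, -1.26]
ft_force: [-0.6, -0.4, -0.1]
grip_width: 0.742
t 19.85 pos [ 0.5171 -0.0685  0.1756] jawyaw -3.84 xdn [-0.003  0.001 -1.   ] grip 0.742 F [-0.6 -0.4 -0.1] q7 -0.03
[[290, 80], [299, 104], [292, 116], [273, 117], [263, 96], [273, 80]]
[[532.8  38.3  18. ]
 [539.9  17.   18. ]
 [532.8   6.7  18. ]
 [515.1   7.   18. ]
 [507.2  26.2  18. ]
 [517.4  39.3  18. ]]
[0.52421259 0.02240728 0.018     ]
```

View pics/w12c.png

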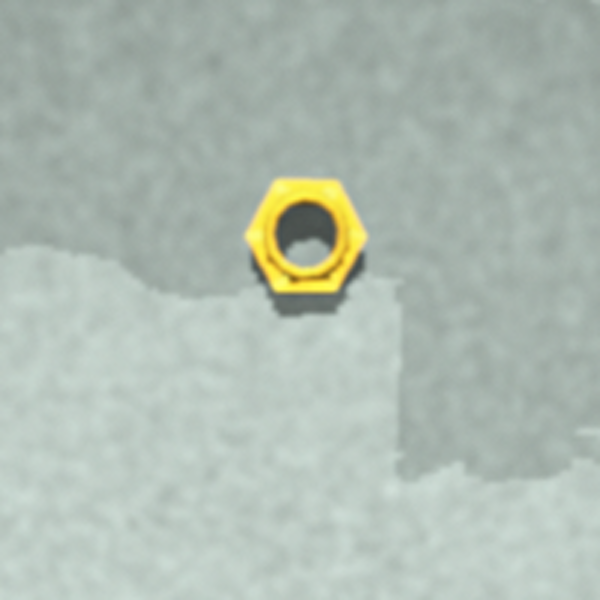

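Nut at (305,237) in the crop, centre (0.524, 0.022), hexagon still square to the tool. Now I turn the jaws +30° to face two flats.

```bash
python3 -m jog '[{"rot":[-1,0,0],"travel":[0,0,0],"jaw":-1},{"rot":[-1,0,0],"travel":[0,0,0],"jaw":-1},{"rot":[-1,0,0],"travel":[0,0,0],"jaw":-1},{"rot":[-1,0,0],"travel":[0,0,0],"jaw":-1},{"rot":[-1,0,0],"travel":[0,0,0],"jaw":-1},{"rot":[-1,0,0],"travel":[0,0,0],"jaw":-1},{"rot":[0,0,0],"travel":[0,0,0],"jaw":-1},{"rot":[0,0,0],"travel":[0,0,0],"jaw":-1}]' 20
python3 - <<'E'
from h import *
s=info(); need(.524-s["position"][0],.0225-s["position"][1],.06-s["position"][2])
E
```

```text
time: 20.7
position: [0.517, -0.0696, 0.1757]
tool_rot: [0.869, 1.393, -0.87]
ft_force: [0.1, 0.1, -0.4]
grip_width: 1.004
t 20.7 pos [ 0.517  -0.0696  0.1757] jawyaw 25.98 xdn [-0.003  0.001 -1.   ] grip 1.004 F [ 0.1  0.1 -0.4] q7 0.48
tool units total [ 0.3858  0.1565 -0.2648]
```

```bash
python3 -m jog '[{"rot":[0,0,0],"travel":[0.06,0.052,-0.088],"jaw":-1},{"rot":[0,0,0],"travel":[0.06,0.052,-0.088],"jaw":-1},{"rot":[0,0,0],"travel":[0.06,0.052,-0.088],"jaw":-1},{"rot":[0,0,0],"travel":[0.1,0,0],"jaw":-1},{"rot":[0,0,0],"travel":[0.1,0,0],"jaw":-1},{"rot":[0,0,0],"travel":[0,0,0],"jaw":-1},{"rot":[0,0,0],"travel":[0,0,0],"jaw":-1},{"rot":[0,0,0],"travel":[0,0,0],"jaw":-1}]' 20
python3 - <<'E'
from h import *
s=info(); need(.524-s["position"][0],.0225-s["position"][1],.003-s["position"][2])
snap("side","s13.png");crop("pics/s13.png","pics/s13c.png",190,120,350,280,3.5)
snap("wrist","w13.png")
E
```

```text
time: 21.5
position: [0.5252, 0.0212, 0.0634]
tool_rot: [0.87, 1.391, -0.869]
ft_force: [-0.5, -0.2, -0.1]
grip_width: 0.998
t 21.5 pos [0.5252 0.0212 0.0634] jawyaw 25.96 xdn [-0.001  0.001 -1.   ] grip 0.998 F [-0.5 -0.2 -0.1] q7 0.22
tool units total [ 0.2014 -0.0017 -0.0055]
```

View pics/s13c.png

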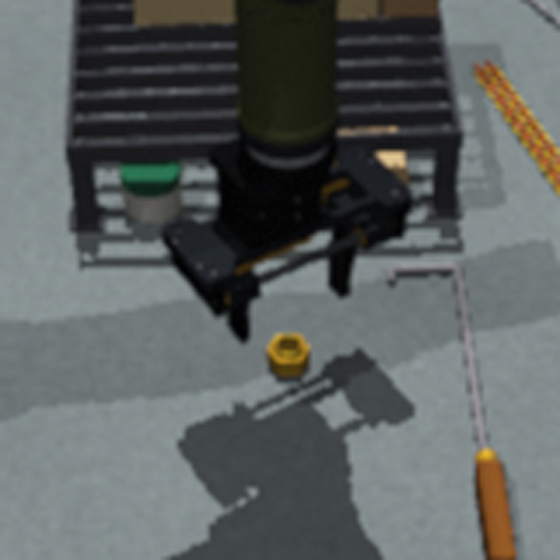

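View pics/w13.png

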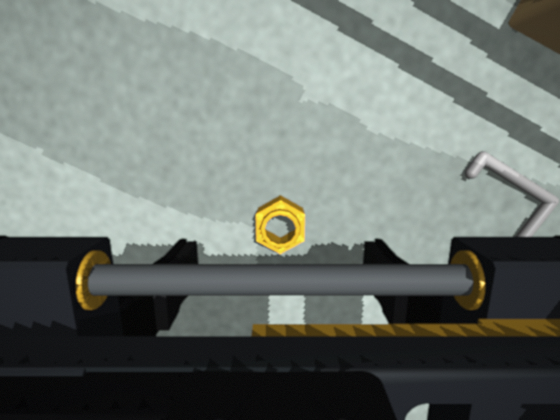

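Run:
```python
from h import *
s=state(); p=onz("wrist",279.5,229,.023,s);l=onz("wrist",255,226,.018,s);r=onz("wrist",305,226,.018,s);print(p,l,r,np.linalg.norm(l-r))
need(p[0]-s["position"][0],p[1]-s["position"][1],.003-s["position"][2])
```

```text
[0.52345425 0.02324209 0.023     ] [0.50873724 0.01660319 0.018     ] [0.53834428 0.03103093 0.018     ] 0.032935332987526544
tool units total [ 0.2015 -0.002  -0.0092]
```

The nut sits centred between the fingers at (280,228), flats facing the jaws, width measured 33 mm (expected 32). I descend and grip.

```bash
python3 -m jog '[{"rot":[0,0,0],"travel":[0.06,-0.002,-0.008],"jaw":-1},{"rot":[0,0,0],"travel":[0.06,0,0],"jaw":-1},{"rot":[0,0,0],"travel":[0.05,0,0],"jaw":-1},{"rot":[0,0,0],"travel":[0.03,0,0],"jaw":-1},{"rot":[0,0,0],"travel":[0,0,0],"jaw":0},{"rot":[0,0,0],"travel":[0,0,0],"jaw":0},{"rot":[0,0,0],"travel":[0,0,0],"jaw":0},{"rot":[0,0,0],"travel":[0,0,0],"jaw":0}]' 30
python3 - <<'E'
from h import *
s=info()
E
```

```text
time: 22.4
position: [0.5223, 0.023, 0.0021]
tool_rot: [0.868, 1.393, -0.87]
ft_force: [-0.7, 0.9, -0.6]
grip_width: 0.725
t 22.4 pos [0.5223 0.023  0.0021] jawyaw 26.0 xdn [-0.003  0.    -1.   ] grip 0.725 F [-0.7  0.9 -0.6] q7 0.16
```

```bash
python3 -m jog '[{"rot":[0,0,0],"travel":[-0.002,0.002,0],"jaw":1},{"rot":[0,0,0],"travel":[0,0,0],"jaw":1},{"rot":[0,0,0],"travel":[0,0,0],"jaw":1},{"rot":[0,0,0],"travel":[0,0,0],"jaw":1},{"rot":[0,0,0],"travel":[0,0,0],"jaw":1},{"rot":[0,0,0],"travel":[0,0,0],"jaw":1},{"rot":[0,0,0],"travel":[0,0,0],"jaw":1}]' 35
python3 - <<'E'
from h import *
s=info()
E
```

```text
time: 23.1
position: [0.5227, 0.0234, 0.0024]
tool_rot: [0.868, 1.393, -0.87]
ft_force: [1.1, 0.4, 0.3]
grip_width: 0.365
t 23.1 pos [0.5227 0.0234 0.0024] jawyaw 26.01 xdn [-0.003  0.001 -1.   ] grip 0.365 F [1.1 0.4 0.3] q7 0.16
```

Opening 31.8 mm matches the 32 mm flats. Lift.

```bash
python3 -m jog '[{"rot":[0,0,0],"travel":[0,0,0],"jaw":1},{"rot":[0,0,0],"travel":[0,0,0],"jaw":1},{"rot":[0,0,0],"travel":[-0.04,0,0],"jaw":1},{"rot":[0,0,0],"travel":[-0.1,0,0],"jaw":1},{"rot":[0,0,0],"travel":[-0.12,0,0],"jaw":1},{"rot":[0,0,0],"travel":[-0.12,0,0],"jaw":1},{"rot":[0,0,0],"travel":[0,0,0],"jaw":1},{"rot":[0,0,0],"travel":[0,0,0],"jaw":1}]' 40
python3 - <<'E'
from h import *
s=info(); snap("side","s14.png");crop("pics/s14.png","pics/s14c.png",190,120,350,280,3.5)
need(.600-s["position"][0],-.290-s["position"][1],0)
t=cv2.imread("pics/t9.png");crop("pics/t9.png","pics/t9d.png",330,170,420,290,5)
snap("top","t14.png");crop("pics/t14.png","pics/t14c.png",330,170,420,290,5)
E
```

```text
time: 23.9
position: [0.5234, 0.0232, 0.1175]
tool_rot: [0.868, 1.391, -0.87]
ft_force: [0.3, -0.3, -1.2]
grip_width: 0.361
t 23.9 pos [0.5234 0.0232 0.1175] jawyaw 26.0 xdn [-0.001 -0.    -1.   ] grip 0.361 F [ 0.3 -0.3 -1.2] q7 0.26
tool units total [-1.0000e-03 -2.2810e-01  1.0501e+00]
```

View pics/s14c.png

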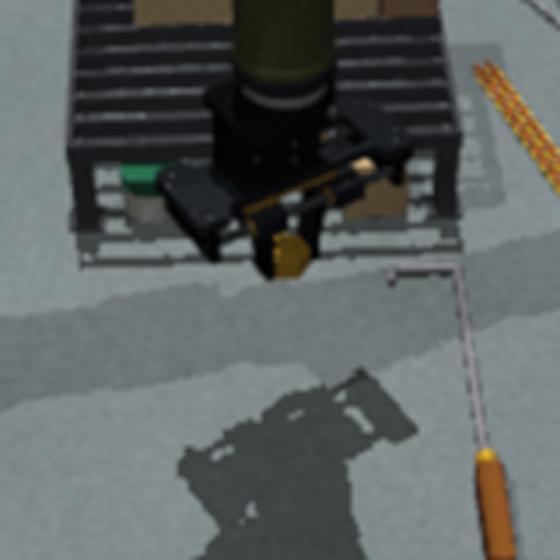

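View pics/t14c.png

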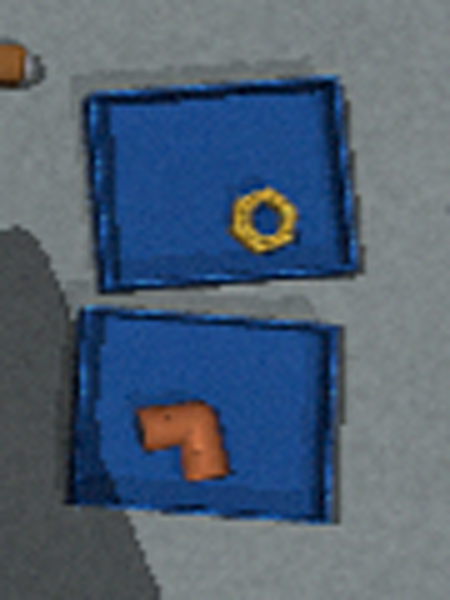

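Run:
```python
from h import *
im=cv2.imread("pics/s14.png")[165:210,240:305]; im=cv2.convertScaleAbs(im,alpha=1.8); cv2.imwrite("pics/s14d.png",cv2.resize(im,None,fx=11,fy=11,interpolation=cv2.INTER_CUBIC))
s=snap("wrist","w14.png")
```

```text
(no output)
```

View pics/s14d.png

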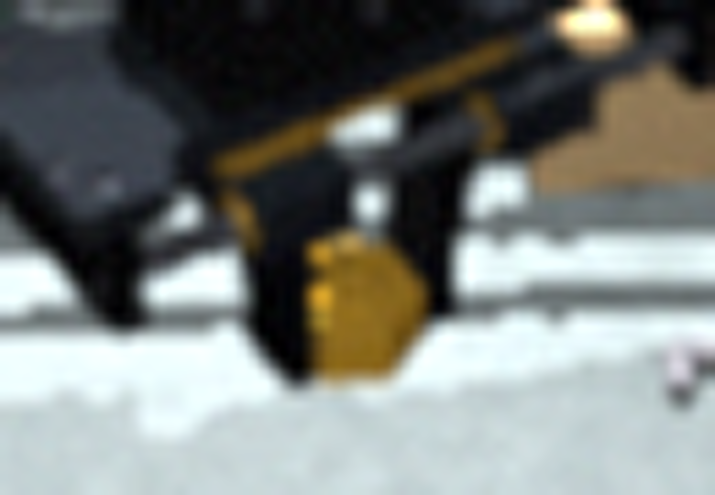

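View pics/w14.png

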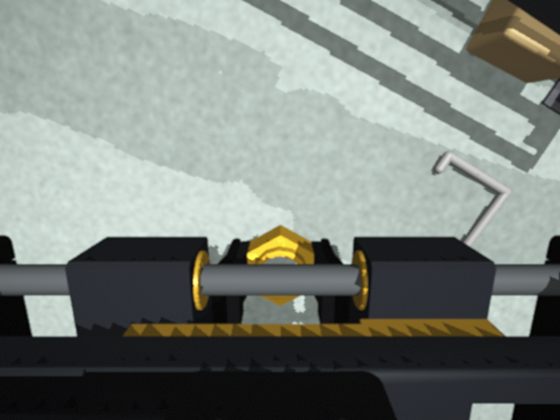

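Run:
```python
from h import *
s=state(); M=R.from_rotvec(s["tool_rot"]).as_matrix();p=np.array(s["position"])
for n,t in (("hex top corner far",(-.0156,0,-.0185)),("hex top corner near",(-.0156,0,.0185)),("bottom corner far",(.0024,0,-.0185)),("neck top ctr",(-.0206,0,0)),("TL",(-.0156,-.016,-.0092)),("TR",(-.0156,.016,-.0092)),("BL",(.0024,-.016,-.0092))):
    w=p+M@np.array(t); print(n,proj("wrist",w,s).round(1),proj("side",w).round(1), ((proj("side",w)-[240,165])*11).round())
im=cv2.imread("pics/w14.png")[200:330,200:360]; im=cv2.convertScaleAbs(im,alpha=1.3); cv2.imwrite("pics/w14d.png",cv2.resize(im,None,fx=4.5,fy=4.5,interpolation=cv2.INTER_CUBIC))
```

```text
hex top corner far [280.8 233.3] [267.6 188.1] [303. 254.]
hex top corner near [280.7 304.3] [274.5 195.8] [380. 339.]
bottom corner far [280.6 222.4] [267.6 192.7] [304. 305.]
neck top ctr [280.8 274.4] [271.  190.6] [341. 282.]
TL [247.  251.9] [264.4 192.1] [269. 298.]
TR [314.4 251.9] [274.1 187.9] [376. 252.]
BL [250.3 239.3] [264.5 196.7] [270. 349.]
```

View pics/w14d.png

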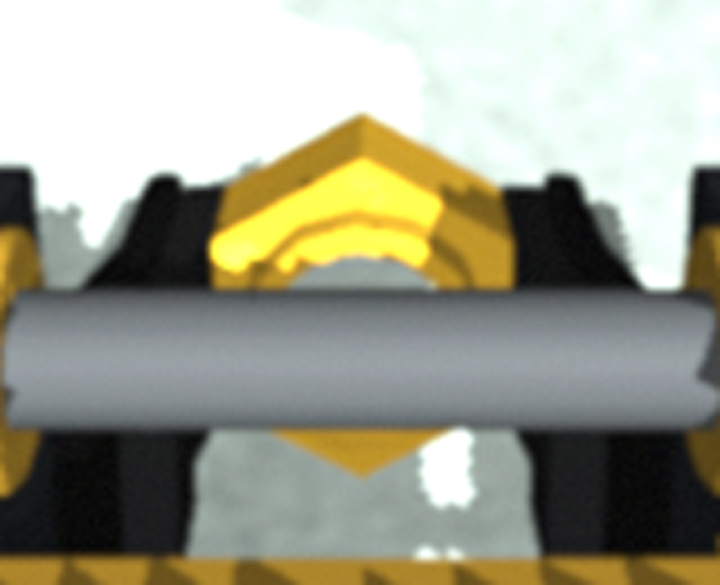

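The held nut is level: the hexagon corners at rows 225, 235 and 306 match the level prediction within 3 px. I carry it over the tray with the brass mate (upper one in the top view, mate at crop (265,220)). The purple tray and the elbow tray don't fit the description.

```bash
python3 -m jog '[{"rot":[0,0,0],"travel":[0,-0.01,0.06],"jaw":1},{"rot":[0,0,0],"travel":[0,-0.025,0.11],"jaw":1},{"rot":[0,0,0],"travel":[0,-0.03,0.13],"jaw":1},{"rot":[0,0,0],"travel":[0,-0.03,0.13],"jaw":1},{"rot":[0,0,0],"travel":[0,-0.03,0.13],"jaw":1},{"rot":[0,0,0],"travel":[0,-0.03,0.13],"jaw":1},{"rot":[0,0,0],"travel":[0,-0.03,0.13],"jaw":1},{"rot":[0,0,0],"travel":[0,-0.025,0.13],"jaw":1}]' 40
python3 -m jog '[{"rot":[0,0,0],"travel":[0,-0.018,0.07],"jaw":1},{"rot":[0,0,0],"travel":[0,0,0.03],"jaw":1},{"rot":[0,0,0],"travel":[0,0,0],"jaw":1},{"rot":[0,0,0],"travel":[0,0,0],"jaw":1},{"rot":[0,0,0],"travel":[0,0,0],"jaw":1}]' 40
python3 - <<'E'
from h import *
s=info(); need(.600-s["position"][0],-.290-s["position"][1],.045-s["position"][2])
snap("side","s15.png");crop("pics/s15.png","pics/s15c.png",220,240,360,370,4)
snap("wrist","w15.png")
E
```

```text
time: 24.85
position: [0.5904, -0.2619, 0.114]
tool_rot: [0.868, 1.397, -0.871]
ft_force: [2.1, 1.1, -0.7]
grip_width: 0.363
time: 25.35
position: [0.5999, -0.2872, 0.1158]
tool_rot: [0.867, 1.395, -0.867]
ft_force: [-0.3, 0.1, -2.0]
grip_width: 0.364
t 25.35 pos [ 0.5999 -0.2872  0.1158] jawyaw 26.18 xdn [-0.004  0.002 -1.   ] grip 0.364 F [-0.3  0.1 -2. ] q7 0.72
tool units total [ 0.236  -0.0031  0.0093]
```

View pics/s15c.png

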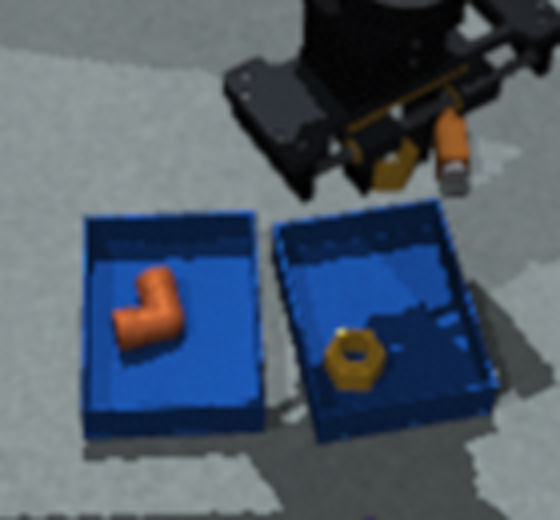

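View pics/w15.png

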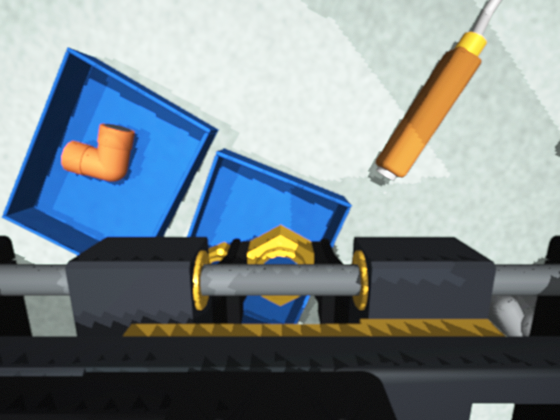

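Run:
```python
from h import *
s=state()
a=onz("wrist",218,152,.034,s);b=onz("wrist",350,205,.034,s);print(a,b,np.linalg.norm(a-b))
t=[onz("top",330+u/5,170+v/5,.034) for u,v in((86,97),(338,78),(360,272),(102,290))];print(np.round(t,4))
print("mate",onz("top",330+265/5,170+220/5,.022))
```

```text
[ 0.53715592 -0.26453757  0.034     ] [ 0.64339585 -0.25673701  0.034     ] 0.10652592552836192
[[ 0.6422 -0.2544  0.034 ]
 [ 0.6538 -0.3951  0.034 ]
 [ 0.5452 -0.4047  0.034 ]
 [ 0.5343 -0.262   0.034 ]]
mate [ 0.57511216 -0.35544396  0.022     ]
```

```bash
python3 -m jog '[{"rot":[0,0,0],"travel":[0.05,-0.02,0.025],"jaw":1},{"rot":[0,0,0],"travel":[0.08,0,0.008],"jaw":1},{"rot":[0,0,0],"travel":[0.07,0,0],"jaw":1},{"rot":[0,0,0],"travel":[0.036,0,0],"jaw":1},{"rot":[0,0,0],"travel":[0,0,0],"jaw":1},{"rot":[0,0,0],"travel":[0,0,0],"jaw":1},{"rot":[0,0,0],"travel":[0,0,0],"jaw":1}]' 40
python3 - <<'E'
from h import *
s=info(); need(.598-s["position"][0],-.298-s["position"][1],.0065-s["position"][2])
snap("side","s16.png");crop("pics/s16.png","pics/s16c.png",220,240,360,370,4)
E
```

```text
time: 26.15
position: [0.5993, -0.3016, 0.0464]
tool_rot: [0.868, 1.391, -0.87]
ft_force: [-0.1, 0.3, -1.4]
grip_width: 0.364
t 26.15 pos [ 0.5993 -0.3016  0.0464] jawyaw 26.02 xdn [-0.001 -0.    -1.   ] grip 0.364 F [-0.1  0.3 -1.4] q7 0.71
tool units total [ 0.1331  0.0016 -0.0127]
```

View pics/s16c.png

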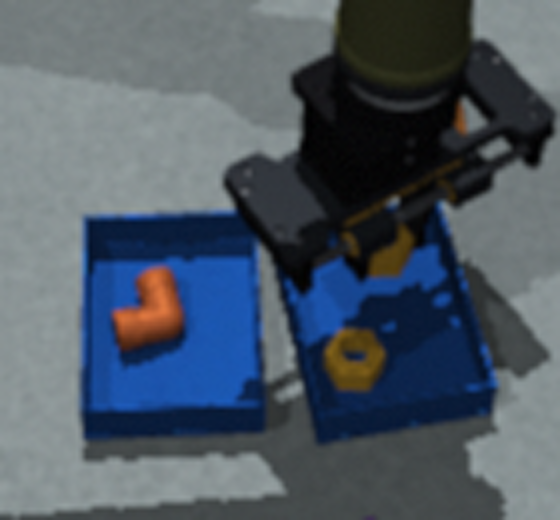

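The held nut (392,250) is inside the tray outline and clear of the mate at (355,358). I lower it to the floor.

```bash
python3 -m jog '[{"rot":[0,0,0],"travel":[0.04,0.001,-0.012],"jaw":1},{"rot":[0,0,0],"travel":[0.04,0,0],"jaw":1},{"rot":[0,0,0],"travel":[0.03,0,0],"jaw":1},{"rot":[0,0,0],"travel":[0.015,0,0],"jaw":1},{"rot":[0,0,0],"travel":[0.006,0,0],"jaw":1},{"rot":[0,0,0],"travel":[0,0,0],"jaw":1},{"rot":[0,0,0],"travel":[0,0,0],"jaw":1}]' 40
python3 - <<'E'
from h import *
s=info()
E
```

```text
time: 26.9
position: [0.5972, -0.2981, 0.0058]
tool_rot: [0.868, 1.393, -0.87]
ft_force: [-0.3, -0.1, -0.8]
grip_width: 0.366
t 26.9 pos [ 0.5972 -0.2981  0.0058] jawyaw 26.0 xdn [-0.003  0.    -1.   ] grip 0.366 F [-0.3 -0.1 -0.8] q7 0.69
```

```bash
python3 -m jog '[{"rot":[0,0,0],"travel":[0.004,0,0],"jaw":1},{"rot":[0,0,0],"travel":[0,0,0],"jaw":1},{"rot":[0,0,0],"travel":[0,0,0],"jaw":1}]' 40
python3 - <<'E'
from h import *
s=info()
E
```

```text
time: 27.2
position: [0.5973, -0.2982, 0.0054]
tool_rot: [0.868, 1.392, -0.87]
ft_force: [-1.7, 1.4, 5.1]
grip_width: 0.363
t 27.2 pos [ 0.5973 -0.2982  0.0054] jawyaw 26.0 xdn [-0.002 -0.    -1.   ] grip 0.363 F [-1.7  1.4  5.1] q7 0.69
```

Contact at 5 N, at the expected floor height. I release slowly and rise.

```bash
python3 -m jog '[{"rot":[0,0,0],"travel":[0,0,0],"jaw":0.1},{"rot":[0,0,0],"travel":[0,0,0],"jaw":-0.1},{"rot":[0,0,0],"travel":[0,0,0],"jaw":-0.1},{"rot":[0,0,0],"travel":[0,0,0],"jaw":-0.1},{"rot":[0,0,0],"travel":[0,0,0],"jaw":-0.1}]' 20
python3 - <<'E'
from h import *
s=info()
E
```

```text
time: 27.7
position: [0.5968, -0.2979, 0.0044]
tool_rot: [0.868, 1.394, -0.87]
ft_force: [-0.1, 0.1, 0.4]
grip_width: 0.545
t 27.7 pos [ 0.5968 -0.2979  0.0044] jawyaw 26.0 xdn [-0.003  0.001 -1.   ] grip 0.545 F [-0.1  0.1  0.4] q7 0.69
```

```bash
python3 -m jog '[{"rot":[0,0,0],"travel":[-0.04,0,0],"jaw":-0.1},{"rot":[0,0,0],"travel":[-0.08,0,0],"jaw":-0.1},{"rot":[0,0,0],"travel":[-0.14,0,0],"jaw":-0.1},{"rot":[0,0,0],"travel":[-0.16,0,0],"jaw":-0.1},{"rot":[0,0,0],"travel":[-0.16,0,0],"jaw":-0.1},{"rot":[0,0,0],"travel":[-0.16,0,0],"jaw":-0.1},{"rot":[0,0,0],"travel":[0,0,0],"jaw":-0.1},{"rot":[0,0,0],"travel":[0,0,0],"jaw":-0.1}]' 20
python3 -m jog '[{"rot":[0,0,0],"travel":[0,0,0.16],"jaw":-0.1},{"rot":[0,0,0],"travel":[0,0,0.16],"jaw":-0.1},{"rot":[0,0,0],"travel":[0,0,0.16],"jaw":-0.1},{"rot":[0,0,0],"travel":[0,0,0],"jaw":-0.1},{"rot":[0,0,0],"travel":[0,0,0],"jaw":-0.1},{"rot":[0,0,0],"travel":[0,0,0],"jaw":-0.1}]' 20
python3 - <<'E'
from h import *
s=info(); snap("side","s17.png");snap("wrist","w17.png");snap("top","t17.png")
E
```

```text
time: 28.5
position: [0.5985, -0.2982, 0.2293]
tool_rot: [0.868, 1.389, -0.869]
ft_force: [-0.4, 0.8, -1.1]
grip_width: 0.549
time: 29.1
position: [0.6606, -0.4257, 0.2253]
tool_rot: [0.868, 1.396, -0.868]
ft_force: [-0.3, 0.1, -0.3]
grip_width: 0.549
t 29.1 pos [ 0.6606 -0.4257  0.2253] jawyaw 26.1 xdn [-0.005  0.003 -1.   ] grip 0.549 F [-0.3  0.1 -0.3] q7 0.87
```

View pics/s17.png

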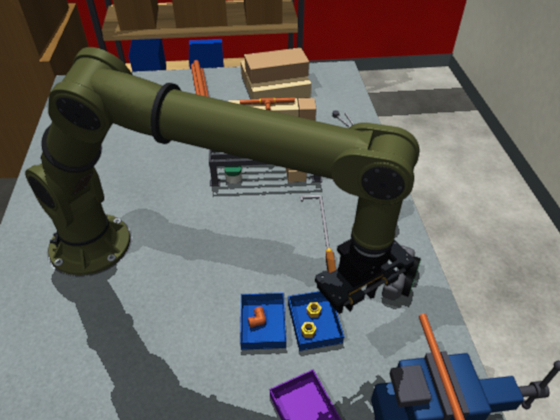

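View pics/w17.png

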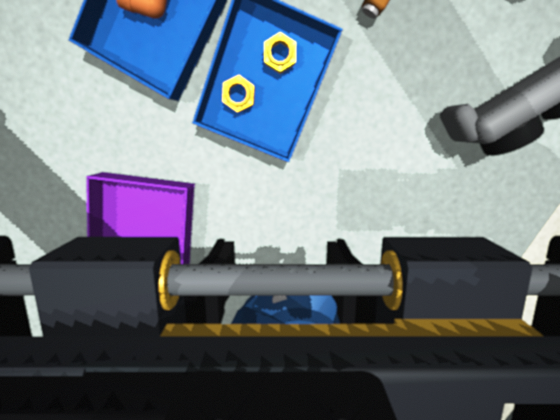

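View pics/t17.png

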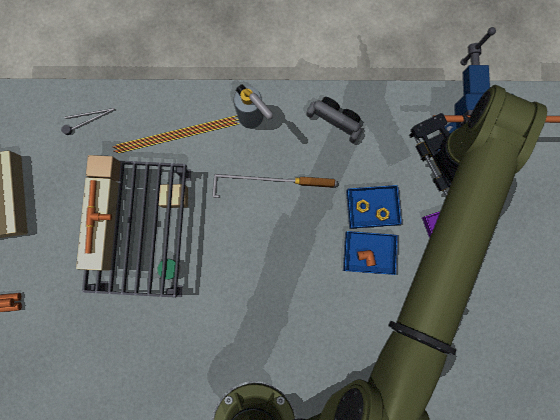

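Both nuts lie flat in the blue tray (wrist view: (280,51) and (238,93)), the hook lies clear in front of the grate, and the gripper touches nothing. I do a quick check that the other things have not moved.

Run:
```python
from h import *
a=cv2.imread("pics/top0.png");b=cv2.imread("pics/t17.png")
def cen(im,lo,hi,box):
    h=cv2.cvtColor(im,cv2.COLOR_BGR2HSV);m=cv2.inRange(h,lo,hi);k=np.zeros_like(m);x0,y0,x1,y1=box;k[y0:y1,x0:x1]=255;m&=k
    M=cv2.moments(m,True);return round(M["m10"]/M["m00"],1),round(M["m01"]/M["m00"],1),M["m00"]
for n,lo,hi,box in (("tin",(60,80,40),(90,255,255),(140,240,200,300)),("brick",(10,30,110),(30,160,255),(150,175,195,215)),("job",(3,130,60),(15,255,255),(80,170,125,270)),("elbow",(3,110,60),(15,255,255),(340,230,400,280)),("mate",(18,110,60),(35,255,255),(372,195,400,230))):
    print(n,cen(a,lo,hi,box),cen(b,lo,hi,box))
ctrl.close_job()
```

```text
tin (167.5, 268.7, 222.0) (167.6, 268.6, 219.0)
brick (169.6, 193.8, 291.0) (169.7, 193.8, 295.0)
job (92.7, 216.3, 493.0) (92.8, 216.1, 508.0)
elbow (366.8, 257.0, 171.0) (366.8, 257.0, 172.0)
mate (382.0, 213.9, 88.0) (382.1, 213.8, 88.0)
the job is handed in; nothing more can be done
```

The job is done and handed in, at about 29 s on the robot's clock. I drew the loose nut out from under the grate with the hook and laid the hook flat on the open bench in front. The nut is now flat in the blue tray beside the other brass nut.

- **Extra push:** the hook left the nut too close to the grate for a safe grip across its flats. After laying the hook down, I pushed the nut about 85 mm further out with the closed fingers before picking it up.
- **Last pictures:** both nuts lie flat in the tray, the hook is in front of the grate, and the gripper is clear of everything.
- **Things left alone:** in the top view the tin, brick, tee, elbow and other nut each stayed within 0.2 px of where they started.
- **Forces:** the highest reading I saw was about 5 N, when the nut touched the tray floor.
- **Not seen directly:** a bar hid the hook's cross arm when I lowered it behind the nut, so I relied on its computed position there. The next picture showed the nut sitting in the hook.

No check failed.

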